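# Load the work-lamp charging dock

## Robot

A 7-joint arm with a two-finger parallel gripper is mounted at the origin on the work surface. World frame = base frame: x ahead of the robot, y to its left, z up, the work surface at z = 0. Lengths are in m, angles in rad, forces in N, time in s.
With the tool pointing down it reaches from about 0.425 to 0.875 m from the base axis. Payload 4.7 kg.
Tool frame: the origin (TCP) lies midway between the tips of the shut fingers; the grasp point (between the pads) lies 19 mm behind it; z points along the fingers, y is the direction in which the jaws open and shut (so a half turn about z gives the same grasp; the last joint's range is limited). The gripper opens to 87 mm and grips with 3 to 60 N. Pads are 19 mm wide; open, the fingers measure 117 mm over their backs; the gripper's body (75 mm by 190 mm) begins 51 mm behind the grasp point.
Start: joints at [-1.241, 0.321, -0.07, 1.45, 0.023, 1.371, -0.057], TCP at [0.202, 0.618, 0.192] pointing down, gripper open.
Joint ranges: [-2.86, 2.86], [-0.3, 2.09], [-1.38, 1.24], [0.06, 2.45], [-1.56, 4.7], [0.09, 2.05], [-2.69, 2.69]. Speed limits (rad/s): [2.57, 2.57, 3.14, 3.14, 3.14, 3.14, 3.14].

## Interface

Orientations are given as a rotation vector (axis times angle).
In Python, from bench import get_state, eyes, job gives the robot as it stands. The module is installed in compiled form; this text tells all that it offers.
- The arm moves only by the shell command python3 -m jog 'ROWS' [FORCE]. ROWS is JSON, a list that holds one entry, the list of rows, each a list of 5 numbers: the opening, from 0 (shut) to 1 (fully open), then the shift along the tool's x, y, z in units of 40 mm (1.0 is 40 mm), then the turn about the tool's z in units of 5 degrees (1.0 is 5 degrees). In form: [[[jaw, dx, dy, dz, turn], ...]]. A call has 1 to 10 rows; each row shifts and turns the commanded pose from where the row before left it, along the tool's axes as they then stand; what a row does not reach is not made up. A row lasts 1/8 s, in which the tool goes at most 62.5 mm and 10.7 degrees, less where a joint would pass 70% of its speed; a pose out of reach is approached as far as the arm can. A call is refused whole if a number of a shift passes 1 or a number of a turn 1, either way. A call with a gripper value outside its range is refused whole. The fingers move at their own pace and stop on an object; FORCE is the grip in N (left out, the last holds). Time passes only in rows, so rows that do not move let the fingers close. It gives the time, the measured TCP pose, the force and the opening at its end, in the units of the state.
- get_state(): the state, without advancing time (a new reading comes with each control period).
- eyes.get_image(name): name is "side" or "top"; returns (picture, depth): 480x640x3 uint8, red, green, blue; 480x640 float32, m along the optical axis (not along the pixel's ray), 0 where there is no reading.
- eyes.camera_params(name): a dict with "camera_matrix" (3x3 intrinsics, pixels), "pose" (4x4, takes a point from camera to world coordinates). Camera axes: x right, y down, z forward; pixel columns grow to the right and rows downward; lengths in m; the calibration is good to about 2 mm. A picture is of the moment at which its call begins. camera_params takes no time and is no camera call.
- job.close_job(): hands the job in, once; it reports no verdict.
The state is a dict: "time": time; "joint_positions": joint angles; "qd": joint speeds; "joint_torque": joint torques, N m; "position": TCP position; "tool_rot": TCP orientation; "ft_force": force on the tool from outside, world axes, zero at the start; "torque": the same for the moment, N m; "grip_width": opening from 0.0 (shut) to 1.0 (fully open).
Only numpy, scipy, OpenCV 4.12 (cv2) and the standard library are available. Lean on these libraries where they do the work, as an engineer would, in place of code of your own. Each camera call takes 0.05 s, during which the arm holds its last target. There are 200 camera calls.

## Task

Put every yellow battery pack on the bench on charge: slide the dock's red switch off, swing the clamp lever fully open, and lay each pack down in a bay of its own, flat on the bay floor. When all are in, swing the lever fully shut and slide the switch back on; never lift the lever while the switch is on, and leave the engine parts, jar and wrench where they are.

Things in the scene. Friction and masses are not known exactly. Their poses are not given: they have to be found in the camera images.
- dock: four-bay charging dock fixed to the bench. Origin on the bench under the bay block's centre; x from its open front to the hinge at the back, y left, z up. Bay block: x -55 to 95 mm, y +-125 mm, ribs and rims 26 mm high, bay floors 16 mm. Hinge posts 20 by 16 mm at x 77, y +-117 mm, 62 mm high. Left of it a flat-topped control pod with the slide switch: y 125 to 205 mm, same x, 40 mm high.
- bay0 (a point): centre of the floor of bay 0 (16 mm above the bench), at dock x = 0, y = -87 mm. An open-topped trough 80 mm long (dock x), 33 mm wide (dock y), 10 mm deep, for one pack lying down, either way round
- bay1 (a point): centre of the floor of bay 1 (16 mm above the bench), at dock x = 0, y = -29 mm. An open-topped trough 80 mm long (dock x), 33 mm wide (dock y), 10 mm deep, for one pack lying down, either way round
- bay2 (a point): centre of the floor of bay 2 (16 mm above the bench), at dock x = 0, y = 29 mm. An open-topped trough 80 mm long (dock x), 33 mm wide (dock y), 10 mm deep, for one pack lying down, either way round
- bay3 (a point): centre of the floor of bay 3 (16 mm above the bench), at dock x = 0, y = 87 mm. An open-topped trough 80 mm long (dock x), 33 mm wide (dock y), 10 mm deep, for one pack lying down, either way round
- pack0_c (a point): centre of a yellow stick battery pack with black ends, if present; a block 72 mm long (its own x) and 28 by 28 mm in section, about 130 g, lying on the bench at the start; its centre is 14 mm above what it lies on. Any of the four long sides may be up. Packs are alike; any pack may go in any bay
- pack1_c (a point): centre of a yellow stick battery pack with black ends, if present; a block 72 mm long (its own x) and 28 by 28 mm in section, about 130 g, lying on the bench at the start; its centre is 14 mm above what it lies on. Any of the four long sides may be up. Packs are alike; any pack may go in any bay
- pack2_c (a point): centre of a yellow stick battery pack with black ends, if present; a block 72 mm long (its own x) and 28 by 28 mm in section, about 130 g, lying on the bench at the start; its centre is 14 mm above what it lies on. Any of the four long sides may be up. Packs are alike; any pack may go in any bay
- pack3_c (a point): centre of a yellow stick battery pack with black ends, if present; a block 72 mm long (its own x) and 28 by 28 mm in section, about 130 g, lying on the bench at the start; its centre is 14 mm above what it lies on. Any of the four long sides may be up. Packs are alike; any pack may go in any bay
- switch (a joint): red slide switch on the pod, m: 0 = on (end towards the hinge side, green mark), 0.010 = off (front end, white mark). Slides along dock x; a sprung detent holds it at either end, takes about 3 to 4 N, and snaps it over once past the middle (0.005). Its plate is flush; only the ridge can be pushed
- switch_ridge (a point): centre of the switch's ridge, moving with it. The ridge is 6 mm thick along dock x (its sliding direction), 16 mm wide (dock y) and stands 6 mm above the pod's flat top; this point is 3 mm above that top. The pod's top is 40 mm above the bench and clear for 50 mm before and behind the ridge. Dock y = 165 mm; dock x = 15 mm when off, 25 mm when on
- lever (a joint): angle of the hinged clamp lever, rad: 0 = shut, flat over the bays; 2.0 = fully open, leaning back past upright. Stiff hinge (about 1 to 2 N at the handle), stays where it is left
- lever_hinge (a point): middle of the lever's hinge axis, at dock x = 75, y = 0, 55 mm above the bench; the axis runs along dock y
- lever_grip (a point): middle of the lever's red handle, moving with it: a bar 16 by 16 mm, 38 mm long, pointing away from the hinge axis, 138 mm from it (its end 156 mm). It swings in the plane dock y = 0. The lever is an aluminium frame: side arms at dock y +-117 mm and a crossbar 80 mm from the hinge, 10 mm thick, 6 mm clear above seated packs when shut
- piston: bystander: aluminium piston standing on the bench, 72 mm across, 68 mm high, origin at the centre of its underside
- jar: bystander: amber screw-top jar, 64 mm across, 85 mm high, origin at the centre of its underside
- wrench: bystander: steel wrench lying on the bench beyond the dock, origin under its middle
- bearing_cap: bystander: dark steel bearing cap, 86 by 22 mm, 34 mm high, on the bench, origin at the centre of its underside
Not all that is in view belongs to the job. What is shaped like the part that bears pack1_c but blue or purple is not meant.

How it is judged:
On the way, in this order (a step that is already met when the one before it is completed fails the run):
1. the switch is slid off (value of joint switch above 0.008 m), for 0.2 s.
2. the clamp lever is swung open (value of joint lever above 1.6 rad), for 0.2 s.
3. every pack lies in a bay (z of pack0_c in the frame of dock between 0.024 and 0.035 m and x of pack0_c in the frame of dock between -0.012 and 0.012 m and y of pack0_c in the frame of dock between -0.115 and 0.115 m and angle between the x axis of each of pack0_c, pack1_c, pack2_c, pack3_c and the x axis of dock, either way round below 0.2 rad and z of pack1_c in the frame of dock between 0.024 and 0.035 m and x of pack1_c in the frame of dock between -0.012 and 0.012 m and y of pack1_c in the frame of dock between -0.115 and 0.115 m and z of pack2_c in the frame of dock between 0.024 and 0.035 m and x of pack2_c in the frame of dock between -0.012 and 0.012 m and y of pack2_c in the frame of dock between -0.115 and 0.115 m and z of pack3_c in the frame of dock between 0.024 and 0.035 m and x of pack3_c in the frame of dock between -0.012 and 0.012 m and y of pack3_c in the frame of dock between -0.115 and 0.115 m), for 0.2 s.
4. the clamp lever is shut over the packs (value of joint lever below 0.08 rad), for 0.2 s.
5. the switch is slid on (value of joint switch below 0.002 m), for 0.2 s.
At the end, for the whole second after the job is handed in: every pack present lies flat in a bay (centre 24 to 35 mm above the bench, within 12 mm of the bay's middle lengthwise and 0.2 rad of its direction), lever below 0.08 rad, switch within 2 mm of its on end (all of step 3 and value of joint lever below 0.08 rad and value of joint switch below 0.002 m); the robot touches nothing.
It fails at once if the lever is lifted (over 0.3 rad) while the switch is on (value of joint lever above 0.3 rad and value of joint switch below 0.003 m).
It fails at once if a bystander is shifted by more than 4 cm (distance of any of piston, jar, wrench, bearing_cap from where it was at the start of the episode above 0.04 m).
Of pack0, pack1, pack2, pack3 only 2 to 4 are there at a start; the rules pass over those that are not, and their reading is None.
At some moment in a run one of pack0, pack1, pack2, pack3 may be knocked a few centimetres aside while the robot is not near it.
Once in a run the grip may slacken for a moment while it holds something.
It also fails if it takes over 210 s, if anything falls off the work surface, if the arm or the gripper's body presses on something with over 40 N, if the wrist force passes 120 N, or if a joint passes its speed limit or range.

## Working session

There is one attempt and no reset: what is moved stays moved. The work goes in short steps, Python scripts to look and compute and a shell command to move; the robot and the scene stay as the last step left them, time stands still between calls to the robot, and variables do not carry over. Pictures are saved under pics/ and viewed, about 12 in all and at most 16, crops included, and the job is handed in when it is done.

```bash
mkdir -p pics; cat > h.py <<'E'
import numpy as np, cv2
from bench import get_state, eyes, job
from scipy.spatial.transform import Rotation as R
def snap(n,f=None):
    im,d=eyes.get_image(n)
    if f: cv2.imwrite('pics/'+f,im[:,:,::-1])
    return im,d
def pts(n,d):
    p=eyes.camera_params(n);K=np.array(p['camera_matrix']);T=np.array(p['pose'])
    v,u=np.mgrid[:480,:640]
    P=np.stack([(u-K[0,2])/K[0,0]*d,(v-K[1,2])/K[1,1]*d,d],-1)
    return P@T[:3,:3].T+T[:3,3]
def ray(n,u,v,z):
    p=eyes.camera_params(n);K=np.array(p['camera_matrix']);T=np.array(p['pose'])
    r=T[:3,:3]@np.linalg.solve(K,[u,v,1.]);o=T[:3,3]
    return o+r*(z-o[2])/r[2]
E
python3 - <<'E'
from h import *
s=get_state();print({k:np.round(s[k],3) for k in s})
for n in('top','side'):
    im,d=snap(n,n+'0.png');np.savez(n+'0.npz',im=im,d=d)
    p=eyes.camera_params(n);print(n,np.round(p['camera_matrix'],1).tolist(),np.round(p['pose'],3).tolist(),(d>0).mean())
E
```

```text
{'time': np.float64(0.0), 'joint_positions': array([-1.241,  0.322, -0.07 ,  1.452,  0.023,  1.371, -0.057]), 'qd': array([-0.001, -0.001, -0.001,  0.001,  0.002,  0.002, -0.001]), 'joint_torque': array([-0.0000e+00, -4.9130e+01, -4.0400e-01, -3.1254e+01, -6.4000e-02,
        4.3000e-02,  0.0000e+00]), 'position': array([0.202, 0.617, 0.191]), 'tool_rot': array([-4.940e-01, -3.102e+00,  3.000e-03]), 'ft_force': array([-0.349,  0.262,  0.004]), 'torque': array([-0.006, -0.051,  0.032]), 'grip_width': np.float64(1.0)}
top [[616.2, 0.0, 320.5], [0.0, 616.2, 248.8], [0.0, 0.0, 1.0]] [[-0.007, -0.983, 0.181, 0.244], [-1.0, 0.006, -0.01, -0.005], [0.008, -0.181, -0.983, 1.781], [0.0, 0.0, 0.0, 1.0]] 0.9959733072916667
side [[494.1, 0.0, 317.7], [0.0, 494.1, 238.3], [0.0, 0.0, 1.0]] [[0.782, -0.476, 0.402, 0.112], [-0.623, -0.579, 0.527, -0.618], [-0.018, -0.662, -0.749, 0.898], [0.0, 0.0, 0.0, 1.0]] 0.9962239583333333
```

View pics/top0.png

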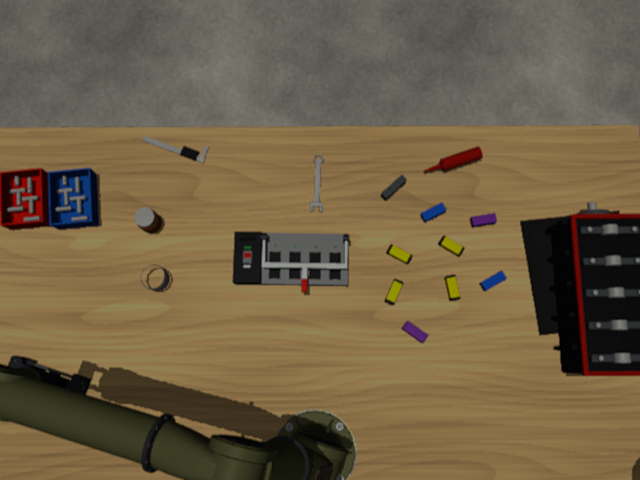

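View pics/side0.png

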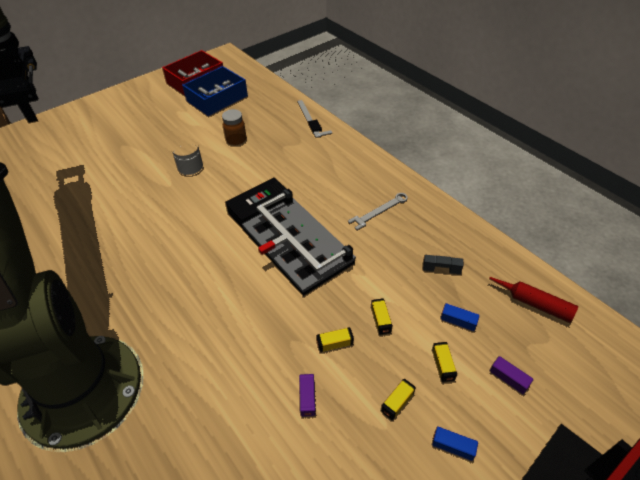

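Four yellow packs with black ends, at top px (400,254), (451,245), (394,291) and (453,287). The blue ones at (433,212) and (493,281) and the purple ones at (483,220) and (414,331) are decoys by colour. I'll measure the packs and dock in both views and make a confirming crop.

```bash
cat >> h.py <<'E'
def packs(n,im,d,amin=40):
    """yellow blobs: top-face points -> centre, long-axis yaw, top z"""
    hsv=cv2.cvtColor(im,cv2.COLOR_RGB2HSV)
    m=cv2.inRange(hsv,(22,120,50),(36,255,255))
    k,l,st,c=cv2.connectedComponentsWithStats(m);P=pts(n,d);o=[]
    for i in range(1,k):
        if st[i,4]<amin: continue
        q=P[l==i];zt=np.percentile(q[:,2],80);t=q[q[:,2]>zt-.006]
        # pixel-based rectangle on top plane
        v,u=np.nonzero(l==i);
        w=np.array([ray(n,a,b,zt) for a,b in zip(u,v)])[:,:2]
        w=w[q[:,2]>zt-.006]
        (cx,cy),(a,b),an=cv2.minAreaRect((w*1000).astype(np.float32))
        if a<b: an+=90
        o.append((c[i].round(),np.round([cx/1000,cy/1000,zt],4),round((an+90)%180-90,1),(round(max(a,b)),round(min(a,b))),st[i,4]))
    return o
E
python3 - <<'E'
from h import *
for n in('top','side'):
    z=np.load(n+'0.npz');im,d=z['im'],z['d']
    for o in packs(n,im,d): print(n,o)
    P=pts(n,d);hsv=cv2.cvtColor(im,cv2.COLOR_RGB2HSV)
    m=cv2.inRange(hsv,(0,150,60),(6,255,255))|cv2.inRange(hsv,(175,150,60),(180,255,255))
    k,l,st,c=cv2.connectedComponentsWithStats(m)
    for i in range(1,k):
        q=P[l==i]
        if st[i,4]>8 and abs(q[:,1].mean())<.35: print(n,'red',c[i].round(1),st[i,4],q.mean(0).round(4),np.percentile(q[:,2],[5,50,95]).round(3))
    # dock block: above bench by >12mm near dock
    sel=(P[...,2]>.008)&(P[...,2]<.045)&(P[...,0]>.45)&(P[...,0]<.78)&(abs(P[...,1]-.07)<.2)&(hsv[...,0]*0==0)
    for lo,hi,nm in((.034,.046,'pod'),(.02,.03,'ribs'),(.052,.075,'lever')):
        s=(P[...,2]>lo)&(P[...,2]<hi)&(P[...,0]>.45)&(P[...,0]<.8)&(P[...,1]>-.15)&(P[...,1]<.3)
        q=P[s];r=cv2.minAreaRect((q[:,:2]*1000).astype(np.float32));print(n,nm,s.sum(),r,q[:,2].mean().round(4))
im=np.load('top0.npz')['im'];a=cv2.resize(im[225:310,225:475],None,fx=3.2,fy=3.2,interpolation=2)
b=np.load('side0.npz')['im'];b=cv2.resize(b[170:300,220:360],None,fx=2.2,fy=2.2,interpolation=2)
c=np.zeros((a.shape[0]+b.shape[0],800,3),np.uint8);c[:a.shape[0],:a.shape[1]]=a;c[a.shape[0]:,:b.shape[1]]=b
cv2.imwrite('pics/crop1.png',c[:,:,::-1])
E
```

```text
top (array([451., 245.]), array([ 0.5761, -0.4024,  0.032 ]), 57.6, (61, 28), np.int32(235))
top (array([399., 253.]), array([ 0.5526, -0.2502,  0.0316]), 60.3, (60, 27), np.int32(225))
top (array([452., 287.]), array([ 0.4535, -0.3997,  0.0317]), 10.0, (63, 28), np.int32(237))
top (array([394., 291.]), array([ 0.443 , -0.2311,  0.0314]), -25.3, (62, 28), np.int32(223))
top red [246.8 255. ] 29 [0.5479 0.1885 0.043 ] [0.035 0.041 0.056]
top red [304.1 285.1] 67 [0.4546 0.0241 0.0878] [0.033 0.066 0.072]
top pod 1350 ((541.291015625, 66.25431060791016), (324.7796630859375, 150.62197875976562), 88.48790740966797) 0.0397
top ribs 2183 ((582.0008544921875, 61.337432861328125), (328.39239501953125, 232.01332092285156), 89.23011779785156) 0.0251
top lever 774 ((529.474365234375, 54.32707214355469), (313.6665344238281, 155.3398895263672), 88.91297912597656) 0.0614
side (array([381., 313.]), array([ 0.5514, -0.2492,  0.0298]), 61.2, (62, 28), np.int32(369))
side (array([335., 339.]), array([ 0.4412, -0.2338,  0.0296]), -26.5, (61, 30), np.int32(534))
side (array([444., 358.]), array([ 0.5743, -0.4011,  0.0302]), 57.2, (61, 29), np.int32(470))
side (array([399., 396.]), array([ 0.4538, -0.4012,  0.0299]), 9.7, (60, 28), np.int32(534))
side red [259.3 195.2] 37 [0.5475 0.1898 0.0429] [0.039 0.043 0.048]
side red [266.  246.2] 112 [0.4569 0.0256 0.0615] [0.041 0.064 0.068]
side pod 1239 ((538.8561401367188, 63.480194091796875), (332.451171875, 150.61863708496094), 88.80802154541016) 0.0402
side ribs 3546 ((539.55419921875, 60.16593933105469), (326.6718444824219, 152.7476806640625), 88.93585205078125) 0.0261
side lever 1168 ((527.6724243164062, 24.321533203125), (254.6672821044922, 155.18923950195312), 88.98599243164062) 0.0603
```

View pics/crop1.png

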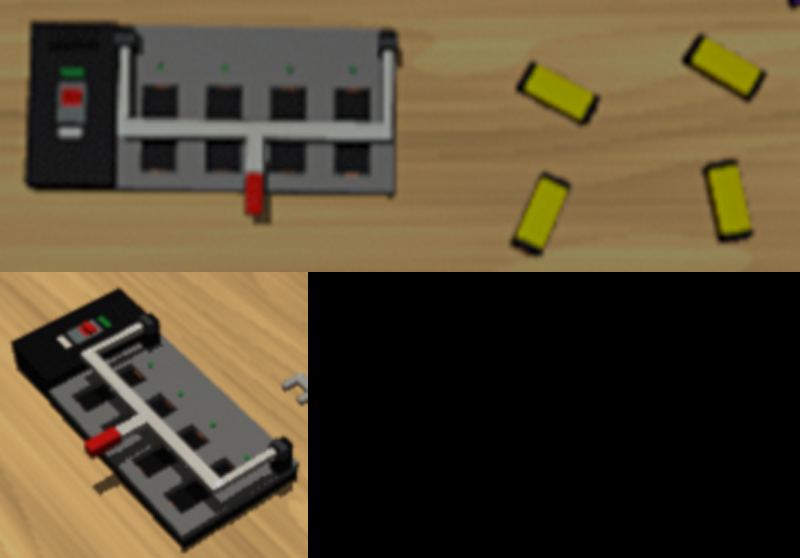

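The crop confirms it: the four yellow packs with black ends are the ones meant. The lever is shut, and the switch ridge is at the green (on) end. From two views the dock origin is about (0.519, 0.024), yaw about -1.1°. I'll align the tool to the dock first, then go above the switch with the jaws shut.

```bash
cat >> h.py <<'E'
DO=np.array([.519,.024]);DY=np.radians(-1.1)
def dock(x,y): c,s=np.cos(DY),np.sin(DY); return DO+[c*x-s*y,s*x+c*y]
def togo(x,y,z,ang=None):
    """shift in tool units to world target; ang = wanted world angle (deg) of tool y"""
    s=get_state();M=R.from_rotvec(s['tool_rot']).as_matrix();d=M.T@(np.array([x,y,z])-s['position'])/.04
    a=np.degrees(np.arctan2(M[1,1],M[0,1]));t=None
    if ang is not None: t=-((ang-a+90)%180-90)/5
    print('t',round(float(s['time']),2),'pos',s['position'].round(4),'yangle',a.round(1),'tilt',M[2,2].round(4),'F',np.round(s['ft_force'],1),'grip',round(float(s['grip_width']),3),'q7',round(float(s['joint_positions'][6]),2))
    print('togo units',d.round(2),'turn units',t if t is None else round(t,2))
E
python3 -m jog '[[[0,0,0,0,-0.85],[0,0,0,0,-0.85],[0,0,0,0,-0.85],[0,0,0,0,-0.85],[0,0,0,0,0]]]' 20
python3 -m jog '[[[0,-0.85,-0.95,0,0],[0,-0.85,-0.95,0,0],[0,-0.85,-0.95,0,0],[0,-0.85,-0.95,0,0],[0,-0.85,-0.95,0,0],[0,-0.85,-0.95,0,0],[0,-0.85,-0.95,0,0],[0,-0.85,-0.95,0,0],[0,-0.85,-0.95,0,0],[0,-0.85,-0.95,0,0]]]'
python3 -m jog '[[[0,-0.85,-0.95,0,0],[0,0,0,0.8,0],[0,0,0,0.8,0],[0,0,0,0,0],[0,0,0,0,0]]]'
python3 - <<'E'
from h import *
p=dock(.025,.165);print(p);q=dock(.025+.003+.0095+.012,.165);togo(*q,.043,88.9)
im,d=snap('side','s1.png');cv2.imwrite('pics/s1.png',cv2.resize(im[100:280,180:400],None,fx=3,fy=3)[:,:,::-1])
E
```

```text
time: 0.72
position: [0.2018, 0.6175, 0.1914]
tool_rot: [-0.031, -3.141, 0.001]
ft_force: [0.3, -0.0, 0.1]
grip_width: 0.519
time: 1.98
position: [0.5354, 0.2301, 0.1919]
tool_rot: [0.032, 3.141, 0.0]
ft_force: [0.1, 0.1, -0.1]
grip_width: 0.001
time: 2.6
position: [0.5685, 0.1932, 0.1292]
tool_rot: [0.03, 3.14, 0.001]
ft_force: [-0.1, 0.5, 0.0]
grip_width: 0.007
[0.54716297 0.18848966]
t 2.6 pos [0.5685 0.1932 0.1292] yangle 88.9 tilt -1.0 F [-0.1  0.5  0. ] grip 0.007 q7 1.23
togo units [-0.08 -0.13  2.15] turn units -0.0
```

View pics/s1.png

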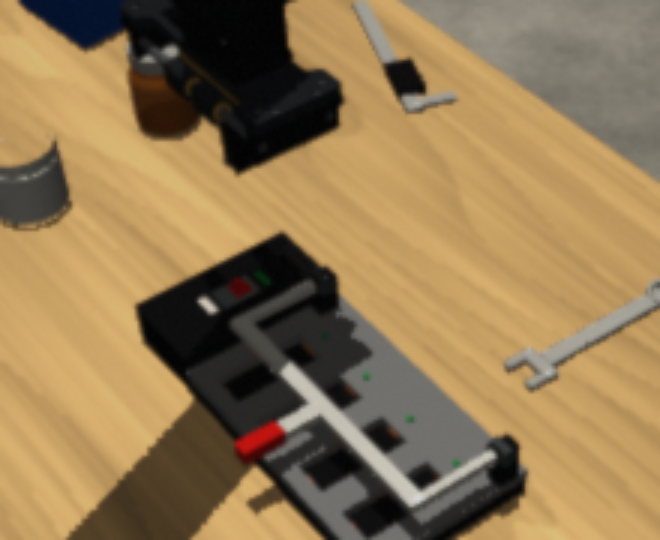

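The view shows the closed fingers above the rear of the switch, crop (280,140), with the ridge clear in front at (240,285). Descending behind it.

```bash
python3 -m jog '[[[0,-0.08,-0.13,0.7,0],[0,0,0,0.7,0],[0,0,0,0.6,0],[0,0,0,0,0],[0,0,0,0.12,0],[0,0,0,0,0]]]'
python3 - <<'E'
from h import *
togo(*dock(.025+.003+.0095+.012,.165),.043,88.9)
E
```

```text
time: 3.4
position: [0.5718, 0.1879, 0.0444]
tool_rot: [0.03, 3.14, 0.001]
ft_force: [0.2, -0.4, 0.4]
grip_width: 0.003
t 3.4 pos [0.5718 0.1879 0.0444] yangle 88.9 tilt -1.0 F [ 0.2 -0.4  0.4] grip 0.003 q7 1.26
togo units [0.   0.   0.04] turn units 0.0
```

```bash
python3 -m jog '[[[0,0.15,0,0.03,0],[0,0.12,0,0,0],[0,0.08,0,0,0],[0,0,0,0,0]]]'
python3 -m jog '[[[0,0.08,0,0,0],[0,0.08,0,0,0],[0,0,0,0,0]]]'
python3 - <<'E'
from h import *
togo(*dock(.015+.003+.0095,.165),.043,88.9)
im,d=snap('side','s2.png');cv2.imwrite('pics/s2.png',cv2.resize(im[150:250,220:300],None,fx=5,fy=5)[:,:,::-1])
E
```

```text
time: 3.9
position: [0.5567, 0.188, 0.0421]
tool_rot: [0.029, 3.141, 0.0]
ft_force: [0.3, -0.5, -0.2]
grip_width: 0.006
time: 4.28
position: [0.5503, 0.188, 0.042]
tool_rot: [-0.03, -3.141, -0.0]
ft_force: [-0.1, 0.3, 0.4]
grip_width: 0.008
t 4.28 pos [0.5503 0.188  0.042 ] yangle 88.9 tilt -1.0 F [-0.1  0.3  0.4] grip 0.008 q7 1.24
togo units [ 0.02  0.01 -0.03] turn units 0.0
```

```bash
python3 -m jog '[[[0,-0.05,0,0,0],[0,0,0,-0.8,0],[0,0,0,-0.8,0],[0,0,0.9,-0.5,0],[0,0,0.9,0,0],[0,0,0,0,0]]]'
cat >> h.py <<'E'
def red():
    for n in('top','side'):
        im,d=snap(n);P=pts(n,d);hsv=cv2.cvtColor(im,cv2.COLOR_RGB2HSV)
        m=cv2.inRange(hsv,(0,150,50),(7,255,255))|cv2.inRange(hsv,(174,150,50),(180,255,255))
        k,l,st,c=cv2.connectedComponentsWithStats(m)
        for i in range(1,k):
            q=P[l==i].mean(0)
            if st[i,4]>8 and -.1<q[1]<.3 and .3<q[0]<.85:
                v=np.r_[q[:2]-DO];cc,ss=np.cos(DY),np.sin(DY)
                print(n,'red px',c[i].round(1),st[i,4],'dock xyz mm',np.round([1e3*(cc*v[0]+ss*v[1]),1e3*(-ss*v[0]+cc*v[1]),1e3*q[2]],1))
E
python3 -c "from h import *;red()"
```

```text
time: 5.08
position: [0.5531, 0.2642, 0.1261]
tool_rot: [-0.021, -3.141, -0.003]
ft_force: [-0.1, 0.3, 0.0]
grip_width: 0.007
top red px [247.1 255.1] 28 dock xyz mm [ 25.4 164.2  43.2]
top red px [304.1 285.1] 66 dock xyz mm [-61.2  -0.8  61.9]
side red px [259.4 195.5] 34 dock xyz mm [ 24.7 164.8  43.5]
side red px [266.3 246.8] 132 dock xyz mm [-62.1  -0.7  60.7]
```

View pics/s2.png

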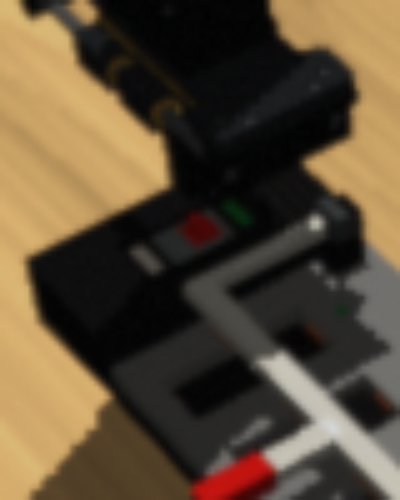

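The ridge didn't move: the tip, crop (195,190), sits beyond it. I'll check the real fingertip location against the reported TCP using depth.

```bash
python3 - <<'E'
from h import *
s=get_state();p=s['position'];print(p)
for n in('side','top'):
    im,d=snap(n);P=pts(n,d);
    c=eyes.camera_params(n);K=np.array(c['camera_matrix']);T=np.array(c['pose'])
    q=T[:3,:3].T@(p-T[:3,3]);q=K@q/q[2];print(n,'tcp px',q[:2].round(1))
    s_=(abs(P[...,0]-p[0])<.13)&(abs(P[...,1]-p[1])<.13)&(P[...,2]>.095)
    for z in np.arange(.1,.26,.012):
        w=P[s_&(P[...,2]>=z)&(P[...,2]<z+.012)]
        if len(w)>5: print(round(z,3),len(w),np.percentile(w[:,0],[2,98]).round(3),np.percentile(w[:,1],[2,98]).round(3))
    if n=='side':
        u,v=q[:2].astype(int);a=cv2.resize(im[v-60:v+60,u-80:u+80],None,fx=5,fy=5,interpolation=2)
        a=np.clip(a.astype(float)*2.2,0,255).astype(np.uint8);cv2.circle(a,(400,300),5,(255,0,255),1)
        cv2.imwrite('pics/s3.png',a[:,:,::-1])
E
```

```text
[0.55392308 0.25954212 0.12562483]
side tcp px [242.  154.6]
0.148 11 [0.542 0.56 ] [0.249 0.266]
0.16 31 [0.541 0.56 ] [0.247 0.266]
0.172 25 [0.541 0.549] [0.248 0.267]
0.184 30 [0.541 0.548] [0.245 0.27 ]
0.196 6 [0.541 0.543] [0.247 0.265]
0.22 76 [0.515 0.584] [0.17  0.343]
0.232 307 [0.514 0.585] [0.17  0.342]
0.244 323 [0.514 0.58 ] [0.165 0.343]
0.256 348 [0.514 0.584] [0.163 0.351]
top tcp px [217.5 247.8]
0.232 26 [0.516 0.529] [0.172 0.342]
0.244 21 [0.516 0.528] [0.17  0.346]
0.256 227 [0.517 0.588] [0.164 0.351]
```

View pics/s3.png

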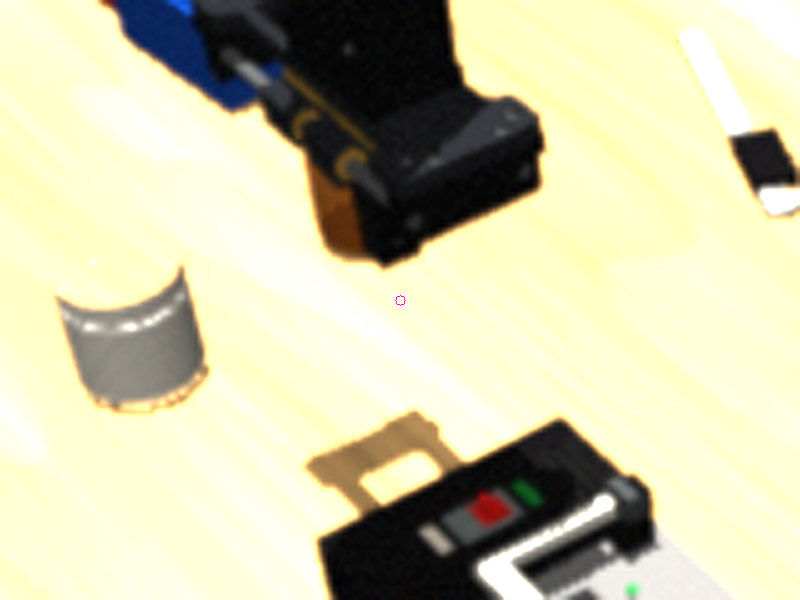

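The fingertips really are about 22 mm above the reported TCP (lowest depth points z≈0.148 against 0.1256 reported), and the gripper body is raised by the same amount. So I'll use tip = reported z + ~0.0225 and verify it by a gentle touch on the pod top behind the ridge.

```bash
python3 -m jog '[[[0,0,-0.9,0,0],[0,-0.4,-0.9,0,0],[0,0,0,0,0],[0,0,0,0.8,0],[0,0,0,0.8,0],[0,0,0,0.5,0],[0,0,0,0,0]]]'
python3 -c "
from h import *
togo(*dock(.025+.003+.0095+.010,.165),.0195,88.9)"
```

```text
time: 6.15
position: [0.5672, 0.1871, 0.0404]
tool_rot: [-0.03, -3.138, 0.002]
ft_force: [0.7, 0.1, 1.1]
grip_width: 0.007
t 6.15 pos [0.5672 0.1871 0.0404] yangle 88.9 tilt -1.0 F [0.7 0.1 1.1] grip 0.007 q7 1.26
togo units [-0.06  0.03  0.52] turn units -0.0
```

```bash
python3 -m jog '[[[0,-0.06,0.03,0.2,0],[0,0,0,0,0]]]'
python3 -m jog '[[[0,0,0,0.1,0],[0,0,0,0,0]]]';python3 -m jog '[[[0,0,0,0.06,0],[0,0,0,0,0]]]';python3 -m jog '[[[0,0,0,0.06,0],[0,0,0,0,0]]]'
python3 - <<'E'
from h import *
p=get_state()['position']
im,d=snap('side');P=pts('side',d)
s_=(abs(P[...,0]-p[0])<.03)&(abs(P[...,1]-p[1])<.04)&(P[...,2]>.044)&(P[...,2]<.11)
for z in np.arange(.044,.11,.006):
    w=P[s_&(P[...,2]>=z)&(P[...,2]<z+.006)]
    if len(w)>3: print(round(z,3),len(w),np.percentile(w[:,0],[2,98]).round(3),np.percentile(w[:,1],[2,98]).round(3))
E
```

```text
time: 6.4
position: [0.5715, 0.1891, 0.0344]
tool_rot: [0.03, 3.141, 0.001]
ft_force: [-0.6, 0.7, 0.7]
grip_width: 0.003
time: 6.65
position: [0.5709, 0.1888, 0.03]
tool_rot: [0.03, 3.141, 0.0]
ft_force: [0.1, 0.6, -0.2]
grip_width: 0.004
time: 6.9
position: [0.5708, 0.1887, 0.0274]
tool_rot: [-0.03, -3.141, 0.0]
ft_force: [0.4, 0.5, 0.1]
grip_width: 0.005
time: 7.15
position: [0.5708, 0.1887, 0.0249]
tool_rot: [-0.03, -3.141, 0.0]
ft_force: [-0.2, -0.1, -0.6]
grip_width: 0.004
0.044 20 [0.544 0.579] [0.17  0.205]
0.056 12 [0.559 0.571] [0.178 0.196]
0.062 12 [0.558 0.568] [0.178 0.194]
0.068 17 [0.558 0.57 ] [0.176 0.196]
0.074 12 [0.558 0.57 ] [0.178 0.198]
0.08 13 [0.557 0.566] [0.176 0.196]
0.086 11 [0.558 0.563] [0.175 0.195]
0.092 5 [0.558 0.561] [0.175 0.189]
```

```bash
python3 -m jog '[[[0,0,0,0.06,0],[0,0,0,0,0]]]'
python3 -m jog '[[[0,0,0,0.04,0],[0,0,0,0,0]]]';python3 -m jog '[[[0,0,0,0.03,0],[0,0,0,0,0]]]'
```

```text
time: 7.45
position: [0.5708, 0.1887, 0.0225]
tool_rot: [-0.03, -3.141, 0.0]
ft_force: [-0.2, -0.2, -0.0]
grip_width: -0.001
time: 7.7
position: [0.5709, 0.1887, 0.021]
tool_rot: [-0.03, -3.141, 0.0]
ft_force: [-0.1, -0.2, -0.4]
grip_width: 0.008
time: 7.95
position: [0.5709, 0.1887, 0.0199]
tool_rot: [-0.03, -3.141, 0.0]
ft_force: [0.3, 0.8, 0.1]
grip_width: 0.006
```

```bash
python3 -m jog '[[[0,0.12,0,0,0],[0,0.12,0,0,0],[0,0.08,0,0,0],[0,0,0,0,0]]]'
python3 -m jog '[[[0,0.06,0,0,0],[0,0.06,0,0,0],[0,0,0,0,0]]]'
python3 -m jog '[[[0,0.06,0,0,0],[0,0,0,0,0]]]'
python3 -c "from h import *;red()"
```

```text
time: 8.45
position: [0.5579, 0.1891, 0.0201]
tool_rot: [-0.029, -3.141, -0.0]
ft_force: [0.2, 0.6, -0.2]
grip_width: 0.005
time: 8.82
position: [0.5532, 0.1891, 0.0199]
tool_rot: [-0.03, -3.141, -0.0]
ft_force: [0.6, 0.1, 0.1]
grip_width: 0.005
time: 9.07
position: [0.5508, 0.1892, 0.0199]
tool_rot: [-0.03, -3.141, -0.0]
ft_force: [0.2, -0.1, -0.0]
grip_width: 0.007
top red px [304.1 285.1] 66 dock xyz mm [-61.1  -0.8  61.9]
side red px [259.1 196.7] 15 dock xyz mm [ 21.8 162.1  43. ]
side red px [265.9 246.9] 139 dock xyz mm [-65.1  -5.   66.4]
```

```bash
python3 - <<'E'
from h import *
im,d=snap('side');a=cv2.resize(im[150:250,200:320],None,fx=6,fy=6,interpolation=2)
cv2.imwrite('pics/s4.png',np.clip(a.astype(float)*2,0,255).astype(np.uint8)[:,:,::-1])
E
```

```text
(no output)
```

View pics/s4.png

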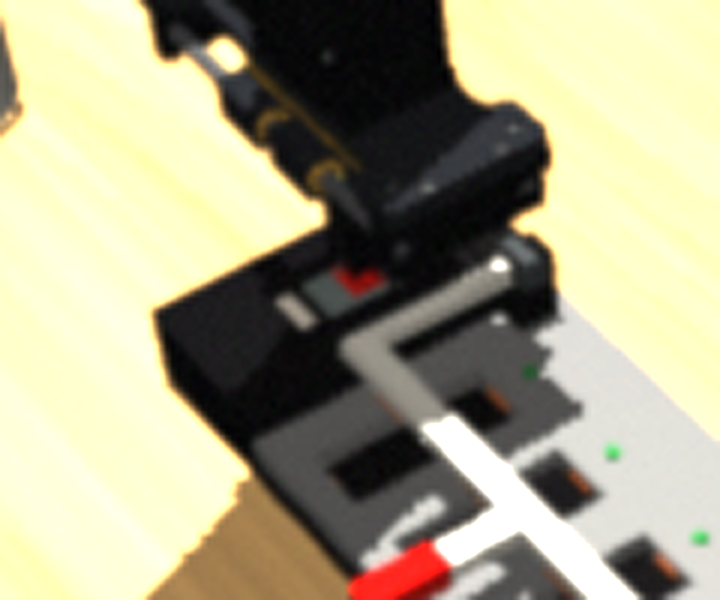

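The finger is still passing above the ridge (the red at crop (360,280) is only occluded, not pushed). I'll back off and go down further by touch.

```bash
python3 -m jog '[[[0,-0.25,0,0,0],[0,-0.25,0,0,0],[0,0,0,0,0],[0,0,0,0.05,0],[0,0,0,0,0]]]'
for i in 1; do python3 -m jog '[[[0,0,0,0.04,0],[0,0,0,0,0]]]' | grep -E 'pos|force'; done
python3 -m jog '[[[0,0,0,0.04,0],[0,0,0,0,0]]]'| grep -E 'pos|force'
python3 - <<'E'
from h import *
s=get_state();p=s['position'];print(p)
im,d=snap('side');P=pts('side',d);K=np.array(eyes.camera_params('side')['camera_matrix'])
# finger front-face px column: points with x<.562 above pod
s_=(abs(P[...,0]-.563)<.01)&(abs(P[...,1]-.187)<.009)&(P[...,2]>.04)&(P[...,2]<.1)
v,u=np.nonzero(s_)
for r in range(v.min(),v.max()+1):
    w=P[r][s_[r]]
    if len(w): print(r,w.mean(0).round(4),len(w))
E
```

```text
time: 9.85
position: [0.5705, 0.1887, 0.0176]
tool_rot: [-0.03, -3.141, 0.0]
ft_force: [0.8, -0.6, -0.1]
grip_width: 0.004
position: [0.5707, 0.1888, 0.0162]
ft_force: [0.5, 0.0, 0.1]
position: [0.5708, 0.1887, 0.0146]
ft_force: [0.5, 0.0, 0.9]
[0.57084778 0.18873764 0.01463243]
181 [0.5605 0.1921 0.0815] 2
182 [0.5595 0.1885 0.0814] 3
183 [0.5593 0.1863 0.0798] 4
184 [0.56   0.1883 0.0746] 4
185 [0.5604 0.1862 0.0725] 5
186 [0.5614 0.1836 0.0705] 5
187 [0.5633 0.1836 0.066 ] 7
188 [0.5628 0.1834 0.0631] 7
189 [0.562  0.1852 0.0588] 8
190 [0.5631 0.1832 0.0563] 7
191 [0.5633 0.1838 0.0522] 8
192 [0.564  0.1832 0.0489] 7
193 [0.5628 0.1843 0.0454] 6
194 [0.5605 0.1859 0.0421] 6
195 [0.56   0.1831 0.041 ] 5
196 [0.5574 0.1791 0.0421] 1
197 [0.554  0.1788 0.041 ] 1
```

```bash
python3 -m jog '[[[0,0,0,0.03,0],[0,0,0,0,0]]]'| grep -E 'pos|force'
python3 -m jog '[[[0,0,0,0.03,0],[0,0,0,0,0]]]'| grep -E 'pos|force'
python3 -m jog '[[[0,0,0,0.03,0],[0,0,0,0,0]]]'| grep -E 'pos|force'
```

```text
position: [0.5709, 0.1887, 0.0135]
ft_force: [1.4, 0.1, 0.1]
position: [0.5709, 0.1887, 0.0122]
ft_force: [0.0, -0.8, 0.2]
position: [0.5709, 0.1887, 0.0111]
ft_force: [0.3, -0.1, 0.0]
```

```bash
python3 -m jog '[[[0,0.15,0,0,0],[0,0.12,0,0,0],[0,0,0,0,0]]]'| grep -E 'pos|force'
python3 -m jog '[[[0,0.08,0,0,0],[0,0,0,0,0]]]'| grep -E 'pos|force'
python3 -m jog '[[[0,0.06,0,0,0],[0,0,0,0,0]]]'| grep -E 'pos|force'
python3 -m jog '[[[0,0.06,0,0,0],[0,0,0,0,0]]]'| grep -E 'pos|force'
python3 -c "from h import *;red()"
```

```text
position: [0.5604, 0.1889, 0.0113]
ft_force: [2.1, 0.1, -2.2]
position: [0.556, 0.1891, 0.0111]
ft_force: [0.0, 0.7, -0.7]
position: [0.5541, 0.1892, 0.0111]
ft_force: [-0.5, -0.5, 0.7]
position: [0.5522, 0.1891, 0.0113]
ft_force: [0.3, -0.3, 0.2]
top red px [304.2 285.2] 68 dock xyz mm [-64.2  -1.4  86.5]
side red px [255.5 197.7] 26 dock xyz mm [ 12.9 164.5  43.2]
side red px [265.9 246.9] 139 dock xyz mm [-65.3  -5.2  66.6]
```

The switch snapped off (ridge now at dock x≈13–15 mm). The tip sits about 31 mm above the reported z. Now to the lever handle.

```bash
sed -i 's/^DO=/OFF=np.array([-.002,-.002,.031])\nDO=/; s/-s\[.position.\])\/.04/-s["position"]-OFF)\/.04/' h.py
python3 -m jog '[[[0,-0.05,0,-0.3,0],[0,0,0,-0.8,0],[0,0,0,-0.8,0],[0,0,0,-0.6,0],[0.5,0.6,-0.8,0,0],[0.5,0.6,-0.8,0,0],[0.5,0.6,-0.8,0,0],[0.5,0.6,-0.8,0,0],[0.5,0,-0.8,0,0],[0.5,0,0,0,0]]]' 8
python3 - <<'E'
from h import *
togo(*dock(-.063,-.001),.036,88.9);red()
E
```

```text
time: 13.62
position: [0.4553, 0.0285, 0.1123]
tool_rot: [0.037, 3.14, 0.001]
ft_force: [0.2, 0.1, 0.1]
grip_width: 0.488
t 13.62 pos [0.4553 0.0285 0.1123] yangle 88.6 tilt -1.0 F [0.2 0.1 0.1] grip 0.488 q7 1.41
togo units [-0.07 -0.06  2.68] turn units -0.05
top red px [246.6 258.2] 30 dock xyz mm [  6.3 158.5 102.4]
side red px [266.3 247.2] 133 dock xyz mm [-63.4  -3.2  62.4]
```

```bash
python3 -m jog '[[[0.5,-0.06,-0.06,0.7,0],[0.5,0,0,0.7,0],[0.5,0,0,0.7,0],[0.5,0,0,0,0]]]'
python3 -m jog '[[[0.5,0,0,0.5,0],[0.5,0,0,0,0],[0,0,0,0,0],[0,0,0,0,0],[0,0,0,0,0],[0,0,0,0,0]]]' 8
python3 - <<'E'
from h import *
togo(*dock(-.063,-.001),.036,88.9)
im,d=snap('side');a=cv2.resize(im[190:290,210:330],None,fx=6,fy=6,interpolation=2)
cv2.imwrite('pics/s5.png',np.clip(a.astype(float)*2,0,255).astype(np.uint8)[:,:,::-1])
E
```

```text
time: 14.22
position: [0.4556, 0.0293, 0.0255]
tool_rot: [-0.027, -3.137, 0.002]
ft_force: [0.2, -0.3, -0.1]
grip_width: 0.501
time: 14.98
position: [0.4579, 0.0262, 0.0075]
tool_rot: [0.031, 3.141, -0.004]
ft_force: [0.1, -5.1, 0.9]
grip_width: 0.182
t 14.97 pos [0.4579 0.0262 0.0075] yangle 88.9 tilt -1.0 F [ 0.1 -5.1  0.9] grip 0.182 q7 1.47
togo units [-0.    0.    0.06] turn units -0.01
```

View pics/s5.png

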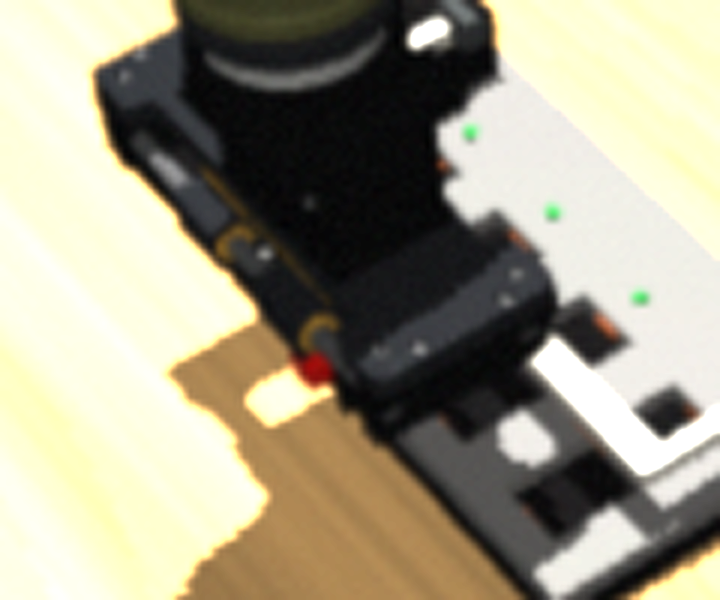

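Handle gripped (width 15.8 mm ≈ 16). Swinging it open along the arc.

```bash
python3 -m jog '[[[0,0,-0.04,0,0],[0,-0.02,0,-0.35,0],[0,-0.05,0,-0.34,0],[0,-0.09,0,-0.33,0],[0,-0.11,0,-0.33,0],[0,0,0,0,0]]]' 8
python3 -m jog '[[[0,-0.15,0,-0.3,0],[0,-0.18,0,-0.3,0],[0,-0.21,0,-0.27,0],[0,-0.23,0,-0.26,0],[0,-0.26,0,-0.22,0],[0,-0.28,0,-0.21,0],[0,0,0,0,0]]]'
python3 -c "from h import *;togo(*dock(-.063,-.001),.036,88.9);red()"
```

```text
time: 15.78
position: [0.4686, 0.026, 0.0628]
tool_rot: [0.031, 3.141, -0.001]
ft_force: [-2.8, -4.8, 2.0]
grip_width: 0.183
time: 16.65
position: [0.5225, 0.0248, 0.1253]
tool_rot: [0.031, 3.139, -0.001]
ft_force: [-1.2, -5.1, 0.6]
grip_width: 0.184
t 16.65 pos [0.5225 0.0248 0.1253] yangle 88.9 tilt -1.0 F [-1.2 -5.1  0.6] grip 0.184 q7 1.49
togo units [1.62 0.   3.  ] turn units -0.01
top red px [246.5 258.1] 31 dock xyz mm [ 16.6 165.4  43.5]
side red px [255.9 197.1] 37 dock xyz mm [ 14.9 166.   42.8]
side red px [282.6 196.6] 16 dock xyz mm [-10.5  -6.3 188.5]
```

```bash
python3 -m jog '[[[0,-0.3,0,-0.17,0],[0,-0.31,0,-0.14,0],[0,-0.33,0,-0.11,0],[0,-0.33,0,-0.07,0],[0,-0.34,0,-0.04,0],[0,-0.35,0,-0.01,0],[0,0,0,0,0]]]'
python3 -m jog '[[[0,-0.34,0,0.03,0],[0,-0.34,0,0.06,0],[0,-0.33,0,0.09,0],[0,-0.28,0,0.11,0],[0,0,0,0,0],[0,0,0,0,0]]]'
python3 -c "from h import *;togo(*dock(.132,-.001),.161,88.9);red()"
```

```text
time: 17.62
position: [0.6005, 0.0232, 0.1458]
tool_rot: [0.031, 3.14, -0.002]
ft_force: [1.9, -5.1, -1.5]
grip_width: 0.18
time: 18.38
position: [0.651, 0.0222, 0.1338]
tool_rot: [0.031, 3.141, -0.002]
ft_force: [0.8, -4.8, -3.8]
grip_width: 0.182
t 18.38 pos [0.651  0.0222 0.1338] yangle 88.9 tilt -1.0 F [ 0.8 -4.8 -3.8] grip 0.182 q7 1.58
togo units [-0.05  0.01  0.1 ] turn units -0.01
top red px [246.6 258.2] 30 dock xyz mm [ 16.5 165.2  42.7]
side red px [330.8 172.4] 40 dock xyz mm [122.1   0.  178.6]
side red px [256.  197.1] 37 dock xyz mm [ 15.2 166.   42.8]
```

The lever is at about 1.95 rad. I'll release, back out toward the front, and head above the first pack, turning for it.

```bash
python3 -m jog '[[[0.6,0,0,0,0],[0.6,0,0,0,0],[0.6,0,0,0,0],[0.6,0.8,0,0,0],[0.6,0.9,0,0,0],[0.6,0.6,-0.8,-0.3,0],[0.6,0,-0.9,0,0],[0.6,0,-0.9,0,0],[0.6,0,-0.9,0,0]]]' 20
python3 -m jog '[[[0.6,0,-0.9,0,0],[0.6,0,-0.9,0,0],[0.6,0,0,0,-1],[0.6,0,0,0,-1],[0.6,0,0,0,-1],[0.6,0,0,0,-1],[0.6,0,0,0,-1],[0.6,0,0,0,-1],[0.6,0,0,0,-1],[0.6,0,0,0,-1]]]'
python3 -m jog '[[[0.6,0,0,0,-1],[0.6,0,0,0,-1],[0.6,0,0,0,-1],[0.6,0,0,0,-1],[0.6,0,0,0,-0.3],[0.6,0,0,0,0]]]'
python3 - <<'E'
from h import *
red()
for n in('top','side'):
    im,d=snap(n)
    for o in packs(n,im,d,20): print(n,o)
togo(.552,-.250,.06,150.7)
E
```

```text
time: 19.6
position: [0.5563, -0.1152, 0.1462]
tool_rot: [0.028, 3.14, 0.002]
ft_force: [0.2, -0.1, 0.6]
grip_width: 0.598
time: 20.85
position: [0.555, -0.1862, 0.1459]
tool_rot: [-1.051, 2.959, 0.001]
ft_force: [0.2, 0.5, 0.2]
grip_width: 0.602
time: 21.6
position: [0.5512, -0.1871, 0.1359]
tool_rot: [1.413, -2.787, -0.018]
ft_force: [-1.0, 0.4, 0.2]
grip_width: 0.596
top red px [304.3 207.3] 53 dock xyz mm [131.3  -0.2 189. ]
top red px [246.6 258.2] 30 dock xyz mm [ 16.7 165.3  41.5]
side red px [334.1 169.4] 130 dock xyz mm [129.8  -1.8 184.1]
side red px [255.8 197.1] 36 dock xyz mm [  3.5 143.5  66.3]
top (array([451., 245.]), array([ 0.576 , -0.402 ,  0.0323]), 59.4, (61, 28), np.int32(236))
top (array([452., 287.]), array([ 0.4535, -0.3997,  0.0307]), 9.9, (62, 28), np.int32(237))
side (array([380., 313.]), array([ 0.5511, -0.2492,  0.0301]), 60.9, (59, 29), np.int32(357))
side (array([335., 339.]), array([ 0.4408, -0.2344,  0.0296]), -24.9, (58, 30), np.int32(506))
side (array([444., 359.]), array([ 0.5747, -0.4013,  0.0299]), 57.9, (62, 28), np.int32(502))
side (array([399., 396.]), array([ 0.4539, -0.4011,  0.0302]), 9.7, (61, 28), np.int32(551))
t 21.8 pos [ 0.5513 -0.1867  0.1357] yangle 143.8 tilt -0.9998 F [0.  0.5 0.6] grip 0.601 q7 2.69
togo units [ 1.16 -1.01  2.66] turn units -1.38
```

The lever is confirmed open (~1.95 rad), but joint 7 hit its limit, so I'll turn the other way round (the grasp is the same after a half turn).

```bash
python3 -m jog '[[[0.6,0,0,0,1],[0.6,0,0,0,1],[0.6,0,0,0,1],[0.6,0,0,0,1],[0.6,0,0,0,1],[0.6,0,0,0,1],[0.6,0,0,0,1],[0.6,0,0,0,1],[0.6,0,0,0,1],[0.6,0,0,0,1]]]' >/dev/null
python3 -m jog '[[[0.6,0,0,0,1],[0.6,0,0,0,1],[0.6,0,0,0,1],[0.6,0,0,0,1],[0.6,0,0,0,1],[0.6,0,0,0,1],[0.6,0,0,0,1],[0.6,0,0,0,1],[0.6,0,0,0,1],[0.6,0,0,0,1]]]' >/dev/null
python3 -m jog '[[[0.6,0,0,0,1],[0.6,0,0,0,1],[0.6,0,0,0,1],[0.6,0,0,0,1],[0.6,0,0,0,1],[0.6,0,0,0,1],[0.6,0,0,0,1],[0.6,0,0,0,1],[0.6,0,0,0,1],[0.6,0,0,0,1]]]' >/dev/null
python3 -m jog '[[[0.6,0,0,0,1],[0.6,0,0,0,1],[0.6,0,0,0,1],[0.6,0,0,0,1],[0.6,0,0,0,0.6],[0.6,0,0,0,0]]]' 
python3 -c "from h import *;togo(.552,-.250,.06,150.7)"
```

```text
time: 26.3
position: [0.5515, -0.1863, 0.1359]
tool_rot: [-2.698, -1.587, 0.027]
ft_force: [-0.0, 0.3, 1.3]
grip_width: 0.601
t 26.3 pos [ 0.5515 -0.1863  0.1359] yangle -29.1 tilt -0.9998 F [-0.   0.3  1.3] grip 0.601 q7 -0.26
togo units [-1.29  0.86  2.67] turn units 0.04
```

```bash
python3 -m jog '[[[0.6,-0.65,0.43,0.4,0],[0.6,-0.64,0.43,0.4,0],[0.6,0,0,0.6,0],[0.6,0,0,0.6,0],[0.6,0,0,0.6,0],[0.6,0,0,0.3,0],[0.6,0,0,0,0]]]' 20
python3 -c "from h import *;togo(.552,-.250,.014,150.7)"
```

```text
time: 27.18
position: [0.5532, -0.2481, 0.0189]
tool_rot: [-2.697, -1.585, 0.029]
ft_force: [0.4, 0.2, -0.7]
grip_width: 0.595
t 27.18 pos [ 0.5532 -0.2481  0.0189] yangle -29.1 tilt -0.9997 F [ 0.4  0.2 -0.7] grip 0.595 q7 -0.18
togo units [0.02 0.03 0.9 ] turn units 0.03
```

```bash
python3 -m jog '[[[0.6,0.02,0.03,0.3,0],[0.6,0,0,0.2,0],[0.6,0,0,0,0],[0.6,0,0,0.2,0],[0.6,0,0,0.15,0],[0.6,0,0,0,0]]]'
python3 - <<'E'
from h import *
togo(.552,-.250,.014,150.7)
im,d=snap('side');a=cv2.resize(im[260:360,320:440],None,fx=6,fy=6,interpolation=2)
cv2.imwrite('pics/s6.png',np.clip(a.astype(float)*2,0,255).astype(np.uint8)[:,:,::-1])
E
```

```text
time: 27.92
position: [0.5537, -0.2482, -0.0153]
tool_rot: [-2.698, -1.584, 0.029]
ft_force: [-0.7, 0.7, -0.3]
grip_width: 0.599
t 27.93 pos [ 0.5537 -0.2482 -0.0153] yangle -29.2 tilt -0.9997 F [-0.7  0.7 -0.3] grip 0.599 q7 -0.18
togo units [0.01 0.01 0.04] turn units 0.02
```

View pics/s6.png

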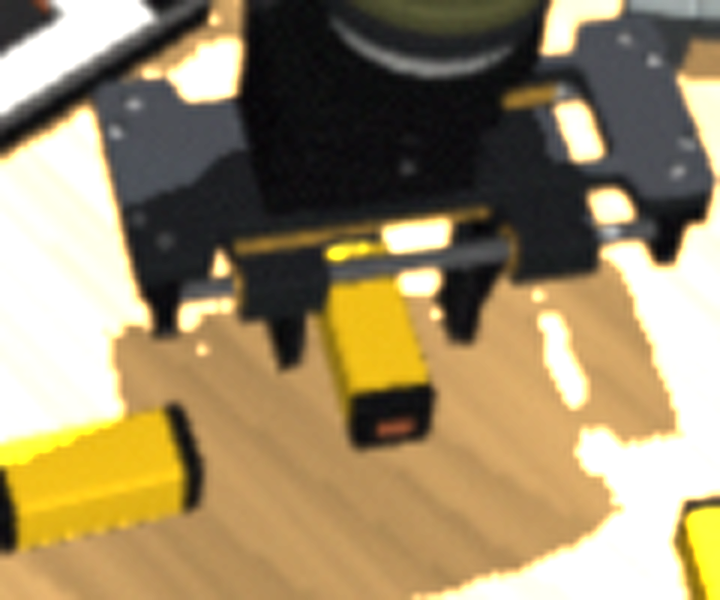

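The fingers straddle the pack, crop (380,330), with tips around mid-height. Closing and lifting.

```bash
python3 -m jog '[[[0.2,0,0,0,0],[0.2,0,0,0,0],[0.2,0,0,0,0],[0.2,0,0,0,0],[0.2,0,0,-0.5,0],[0.2,0,0,-0.8,0],[0.2,0,0,-0.8,0],[0.2,0,0,-0.8,0],[0.2,0,0,0,0]]]' 30
python3 - <<'E'
from h import *
for n in('side','top'):
    im,d=snap(n)
    for o in packs(n,im,d,20): print(n,o)
togo(*dock(0,-.087),.10,88.9)
E
```

```text
time: 29.1
position: [0.5594, -0.2496, 0.1058]
tool_rot: [-2.704, -1.587, 0.02]
ft_force: [-0.1, -0.2, -1.0]
grip_width: 0.318
side (array([390., 279.]), array([ 0.557 , -0.2542,  0.15  ]), 55.6, (53, 28), np.int32(291))
side (array([335., 339.]), array([ 0.4394, -0.2363,  0.0296]), -24.9, (59, 36), np.int32(535))
side (array([444., 358.]), array([ 0.5743, -0.4011,  0.0301]), 57.2, (62, 29), np.int32(502))
side (array([399., 396.]), array([ 0.4538, -0.4012,  0.0302]), 9.8, (62, 28), np.int32(553))
top (array([451., 245.]), array([ 0.5755, -0.4016,  0.032 ]), 60.1, (62, 29), np.int32(239))
top (array([452., 287.]), array([ 0.4536, -0.3992,  0.0319]), 8.8, (62, 28), np.int32(237))
t 29.2 pos [ 0.5567 -0.2486  0.1018] yangle -29.2 tilt -0.9998 F [ 0.  -0.5 -0.8] grip 0.324 q7 -0.17
togo units [ 3.65 -3.09  0.84] turn units 12.39
```

Pack held (27.8 mm). Turning to dock alignment and going over bay 0.

```bash
python3 -m jog '[[[0.2,0,0,0,1],[0.2,0,0,0,1],[0.2,0,0,0,1],[0.2,0,0,0,1],[0.2,0,0,0,1],[0.2,0,0,0,1],[0.2,0,0,0,1],[0.2,0,0,0,1],[0.2,0,0,0,1],[0.2,0,0,0,1]]]' >/dev/null
python3 -m jog '[[[0.2,0,0,0,1],[0.2,0,0,0,1],[0.2,0,0,0,0.4],[0.2,-0.2,-0.9,0,0],[0.2,-0.2,-0.9,0,0],[0.2,-0.2,-0.9,0,0],[0.2,-0.2,-0.9,0,0],[0.2,0,0,0,0],[0.2,0,0,0,0]]]'
python3 -c "from h import *;togo(*dock(0,-.087),.08,88.9)"
```

```text
time: 31.58
position: [0.5274, -0.1047, 0.1019]
tool_rot: [-3.141, 0.032, 0.034]
ft_force: [0.8, -0.1, -0.7]
grip_width: 0.316
t 31.57 pos [ 0.5274 -0.1047  0.1019] yangle -91.2 tilt -0.9998 F [ 0.8 -0.1 -0.7] grip 0.316 q7 -1.46
togo units [-0.2  -1.09  1.33] turn units -0.01
```

```bash
python3 -m jog '[[[0.2,-0.1,-0.55,0.3,0],[0.2,-0.1,-0.54,0.3,0],[0.2,0,0,0.3,0],[0.2,0,0,0.4,0],[0.2,0,0,0,0],[0.2,0,0,0,0]]]'
cat >> h.py <<'E'
def indock(p):
    v=np.array(p[:2])-DO;c,s=np.cos(DY),np.sin(DY);return np.round([c*v[0]+s*v[1],-s*v[0]+c*v[1]],4)
def pk(names=('side','top'),lim=20):
    for n in names:
        im,d=snap(n)
        for o in packs(n,im,d,lim): print(n,o[0],'w',o[1],'dock',indock(o[1]),'yaw',o[2],o[3])
E
python3 - <<'E'
from h import *
togo(*dock(0,-.087),.0295,88.9);pk()
im,d=snap('side');a=cv2.resize(im[160:310,220:380],None,fx=4.5,fy=4,interpolation=2)
cv2.imwrite('pics/s7.png',np.clip(a.astype(float)*2,0,255).astype(np.uint8)[:,:,::-1])
E
```

```text
time: 32.33
position: [0.5198, -0.0611, 0.0505]
tool_rot: [-3.14, 0.034, 0.033]
ft_force: [-0.6, 0.9, -0.8]
grip_width: 0.321
t 32.33 pos [ 0.5198 -0.0611  0.0505] yangle -91.2 tilt -0.9998 F [-0.6  0.9 -0.8] grip 0.321 q7 -1.54
togo units [ 0.02 -0.    1.3 ] turn units -0.03
side [307. 253.] w [ 0.502  -0.0637  0.0945] dock [-0.0153 -0.088 ] yaw 2.7 (29, 29)
side [335. 339.] w [ 0.4412 -0.2343  0.0296] dock [-0.0728 -0.2597] yaw -25.4 (61, 31)
side [444. 358.] w [ 0.5744 -0.4012  0.0301] dock [ 0.0636 -0.4241] yaw 57.9 (61, 29)
side [399. 396.] w [ 0.4539 -0.4011  0.0302] dock [-0.0569 -0.4263] yaw 9.7 (61, 28)
top [451. 245.] w [ 0.5759 -0.402   0.0323] dock [ 0.0651 -0.4248] yaw 58.4 (61, 28)
top [452. 287.] w [ 0.4531 -0.3993  0.0318] dock [-0.0578 -0.4245] yaw 9.9 (61, 29)
top [394. 291.] w [ 0.4436 -0.2306  0.0318] dock [-0.0705 -0.256 ] yaw -25.4 (63, 27)
```

View pics/s7.png

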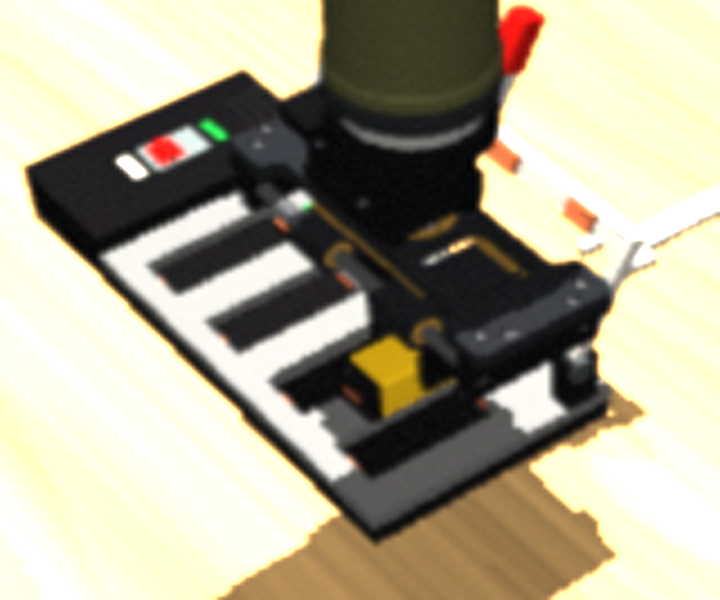

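The switch is off (red nearer the white mark), the lever is up at the back, and the pack sits over bay 0: dock y -88 mm, front yellow edge at x≈-30 mm, so its centre is within 1–2 mm. Lowering.

```bash
python3 -m jog '[[[0.2,0,0.02,0.4,0],[0.2,0,0,0.4,0],[0.2,0,0,0.2,0],[0.2,0,0,0.1,0],[0.2,0,0,0,0]]]'
python3 -m jog '[[[0.2,0,0,0.08,0],[0.2,0,0,0.06,0],[0.2,0,0,0,0]]]'
python3 -m jog '[[[0.2,0,0,0.04,0],[0.2,0,0,0,0]]]'
python3 -c "from h import *;togo(*dock(0,-.087),.0295,88.9);pk(('side',))"
```

```text
time: 33.1
position: [0.5185, -0.0608, 0.0062]
tool_rot: [-3.14, 0.032, 0.034]
ft_force: [0.7, -0.5, -0.7]
grip_width: 0.319
time: 33.48
position: [0.5188, -0.0609, 0.0018]
tool_rot: [-3.14, 0.032, 0.032]
ft_force: [-2.4, -0.1, 5.4]
grip_width: 0.314
time: 33.72
position: [0.5188, -0.0611, 0.0015]
tool_rot: [-3.14, 0.033, 0.032]
ft_force: [-7.2, 0.1, 13.7]
grip_width: 0.319
t 33.73 pos [ 0.5188 -0.0611  0.0015] yangle -91.2 tilt -0.9998 F [-7.2  0.1 13.7] grip 0.319 q7 -1.55
togo units [ 0.01 -0.    0.07] turn units -0.02
side [307. 268.] w [ 0.5    -0.0647  0.0457] dock [-0.0173 -0.089 ] yaw 88.9 (30, 25)
side [335. 339.] w [ 0.4413 -0.2342  0.0295] dock [-0.0727 -0.2596] yaw -24.9 (61, 30)
side [444. 358.] w [ 0.5746 -0.4013  0.0301] dock [ 0.0638 -0.4242] yaw 57.6 (61, 29)
side [399. 396.] w [ 0.454  -0.4018  0.0301] dock [-0.0568 -0.427 ] yaw 9.8 (61, 30)
```

Seated (contact force, top at the expected height). Release, rise, and go to pack D at (0.442, -0.233).

```bash
python3 -m jog '[[[0.5,0,0,0,0],[0.5,0,0,0,0],[0.5,0,0,0,0],[0.5,0,0,-0.8,0],[0.5,0,0,-0.9,0],[0.6,0,0.9,-0.4,1],[0.6,0,0.9,0,1],[0.6,0,0.9,0,1],[0.6,0,0.6,0,1],[0.6,0,0,0,0.8]]]'
python3 -m jog '[[[0.6,0,0,0,0]]]'>/dev/null
python3 -c "from h import *;pk();togo(.442,-.233,.06,64.8)"
```

```text
time: 35.02
position: [0.4989, -0.1959, 0.0817]
tool_rot: [3.057, -0.702, -0.038]
ft_force: [0.9, 0.3, 0.1]
grip_width: 0.598
side [313. 263.] w [ 0.5175 -0.0645  0.0452] dock [ 0.0002 -0.0885] yaw -0.5 (61, 32)
side [335. 339.] w [ 0.441  -0.2341  0.0297] dock [-0.073  -0.2595] yaw -25.6 (58, 29)
side [444. 358.] w [ 0.5751 -0.4018  0.0302] dock [ 0.0643 -0.4246] yaw 60.6 (62, 31)
side [399. 396.] w [ 0.4539 -0.401   0.0301] dock [-0.0569 -0.4262] yaw 9.7 (61, 28)
top [451. 245.] w [ 0.5759 -0.4021  0.0313] dock [ 0.0651 -0.4249] yaw 58.4 (61, 29)
top [334. 265.] w [ 0.5182 -0.062   0.0478] dock [ 0.0009 -0.086 ] yaw -0.6 (61, 26)
top [452. 287.] w [ 0.4535 -0.3986  0.0319] dock [-0.0574 -0.4238] yaw 9.9 (62, 30)
t 35.25 pos [ 0.501  -0.1917  0.0825] yangle -115.2 tilt -0.9997 F [ 0.5 -0.5  0.3] grip 0.598 q7 -1.69
togo units [-0.84  1.48  1.37] turn units -0.0
```

Pack A is seated at dock (0, -87) mm. On to D.

```bash
python3 -m jog '[[[0.6,-0.42,0.74,0,0],[0.6,-0.42,0.74,0,0],[0.6,0,0,0.6,0],[0.6,0,0,0.6,0],[0.6,0,0,0.6,0],[0.6,0,0,0.3,0],[0.6,0,0,0,0]]]'
python3 -c "from h import *;togo(.442,-.233,.014,64.8);pk(('side',))"
```

```text
time: 36.12
position: [0.4439, -0.23, -0.0001]
tool_rot: [3.063, -0.683, -0.036]
ft_force: [-0.3, 0.0, 0.6]
grip_width: 0.602
t 36.12 pos [ 4.439e-01 -2.300e-01 -1.000e-04] yangle -115.1 tilt -0.9997 F [-0.3  0.   0.6] grip 0.602 q7 -1.58
togo units [0.02 0.02 0.42] turn units 0.01
side [309. 262.] w [ 0.5139 -0.0651  0.0475] dock [-0.0034 -0.0892] yaw 0.2 (55, 29)
side [323. 343.] w [ 0.4165 -0.2237  0.0302] dock [-0.0977 -0.2496] yaw 74.8 (30, 9)
side [444. 358.] w [ 0.5738 -0.4007  0.03  ] dock [ 0.0629 -0.4236] yaw 57.2 (62, 30)
side [399. 396.] w [ 0.4539 -0.4013  0.0303] dock [-0.0569 -0.4265] yaw 9.8 (61, 29)
```

```bash
python3 -m jog '[[[0.6,0.02,0.02,0.25,0],[0.6,0,0,0.16,0],[0.6,0,0,0,0],[0.2,0,0,0,0],[0.2,0,0,0,0],[0.2,0,0,0,0],[0.2,0,0,0,0]]]' 30
python3 -m jog '[[[0.2,0,0,-0.8,0],[0.2,0,0,-0.9,0],[0.2,0,0,-0.9,0],[0.2,0,0,0,-1],[0.2,0,0,0,-1],[0.2,0,0,0,-1],[0.2,0,0,0,-1],[0.2,0,0,0,-0.8],[0.2,0,0,0,0]]]'
python3 -c "from h import *;togo(*dock(0,-.029),.08,88.9)"
```

```text
time: 37.05
position: [0.4448, -0.2315, -0.0156]
tool_rot: [3.063, -0.684, -0.032]
ft_force: [-1.1, -0.3, 0.9]
grip_width: 0.317
time: 38.17
position: [0.4466, -0.2313, 0.0879]
tool_rot: [-3.14, 0.033, 0.034]
ft_force: [0.0, -0.3, -0.0]
grip_width: 0.318
t 38.17 pos [ 0.4466 -0.2313  0.0879] yangle -91.2 tilt -0.9998 F [ 0.  -0.3 -0. ] grip 0.318 q7 -1.17
togo units [ 1.75 -5.75  0.94] turn units -0.02
```

```bash
python3 -m jog '[[[0.2,0.29,-0.96,0,0],[0.2,0.29,-0.96,0,0],[0.2,0.29,-0.96,0,0],[0.2,0.29,-0.96,0,0],[0.2,0.29,-0.96,0,0],[0.2,0.29,-0.95,0,0],[0.2,0,0,0.5,0],[0.2,0,0,0.44,0],[0.2,0,0,0,0]]]'
python3 -c "from h import *;togo(*dock(0,-.029),.0295,88.9);pk()"
```

```text
time: 39.3
position: [0.5184, -0.0037, 0.0475]
tool_rot: [-3.14, 0.035, 0.04]
ft_force: [0.2, -0.5, -1.2]
grip_width: 0.32
t 39.3 pos [ 0.5184 -0.0037  0.0475] yangle -91.3 tilt -0.9997 F [ 0.2 -0.5 -1.2] grip 0.32 q7 -1.66
togo units [ 0.08 -0.02  1.22] turn units -0.03
side [290. 239.] w [ 0.5016 -0.0107  0.0926] dock [-0.0167 -0.035 ] yaw -89.1 (38, 31)
side [313. 264.] w [ 0.5158 -0.0702  0.0454] dock [-0.0014 -0.0942] yaw -1.4 (60, 41)
side [444. 358.] w [ 0.5744 -0.4012  0.0299] dock [ 0.0636 -0.4241] yaw 57.2 (61, 29)
side [399. 396.] w [ 0.4537 -0.4011  0.0302] dock [-0.0571 -0.4263] yaw 9.8 (61, 28)
top [451. 245.] w [ 0.5765 -0.4026  0.031 ] dock [ 0.0657 -0.4254] yaw 55.0 (61, 30)
top [337. 258.] w [ 0.5095 -0.0638  0.1919] dock [-0.0078 -0.088 ] yaw -18.9 (9, 8)
top [452. 287.] w [ 0.4534 -0.3988  0.0316] dock [-0.0575 -0.424 ] yaw 9.9 (62, 29)
```

```bash
python3 -m jog '[[[0.2,0.05,-0.02,0.4,0],[0.2,0,0,0.4,0],[0.2,0,0,0.2,0],[0.2,0,0,0.1,0],[0.2,0,0,0,0]]]'
python3 -m jog '[[[0.2,0,0,0.06,0],[0.2,0,0,0.05,0],[0.2,0,0,0,0]]]'
python3 -c "from h import *;togo(*dock(0,-.029),.0295,88.9);pk(('side',))"
```

```text
time: 40.02
position: [0.5212, -0.0021, 0.005]
tool_rot: [-3.14, 0.032, 0.034]
ft_force: [0.1, 0.4, -0.8]
grip_width: 0.318
time: 40.4
position: [0.5213, -0.0021, 0.0009]
tool_rot: [-3.14, 0.032, 0.033]
ft_force: [-0.9, -0.2, -1.3]
grip_width: 0.319
t 40.4 pos [ 0.5213 -0.0021  0.0009] yangle -91.2 tilt -0.9998 F [-0.9 -0.2 -1.3] grip 0.319 q7 -1.67
togo units [-0.02  0.02  0.06] turn units -0.02
side [292. 251.] w [ 0.5044 -0.0097  0.0457] dock [-0.014 -0.034] yaw -89.9 (39, 28)
side [313. 264.] w [ 0.5168 -0.0653  0.0452] dock [-0.0005 -0.0893] yaw -1.1 (58, 32)
side [444. 358.] w [ 0.5744 -0.4011  0.0299] dock [ 0.0636 -0.424 ] yaw 58.5 (61, 29)
side [399. 396.] w [ 0.4537 -0.4012  0.0301] dock [-0.0571 -0.4264] yaw 9.8 (61, 28)
```

```bash
python3 -m jog '[[[0.2,0,0,0.04,0],[0.5,0,0,0,0],[0.5,0,0,0,0],[0.5,0,0,0,0],[0.5,0,0,-0.8,0],[0.5,0,0,-0.9,0],[0.6,0,0.9,-0.5,0],[0.6,0,0.9,0,0],[0.6,0,0.9,0,0],[0.6,0,0.9,0,0]]]'
python3 -m jog '[[[0.6,-0.25,0.95,0,0],[0.6,-0.25,0.95,0,0],[0.6,-0.25,0.95,0,0],[0.6,-0.25,0.95,0,0],[0.6,0,0.95,0,-0.8],[0.6,0,0,0,-0.8],[0.6,0,0,0,-0.6],[0.6,0,0,0,0]]]'
python3 -c "from h import *;pk();togo(.4538,-.4005,.014,99.8)"
```

```text
time: 41.7
position: [0.5201, -0.1473, 0.0872]
tool_rot: [-3.14, 0.032, 0.033]
ft_force: [0.1, 0.0, -0.5]
grip_width: 0.6
time: 42.7
position: [0.4762, -0.3353, 0.0875]
tool_rot: [-3.127, -0.268, 0.033]
ft_force: [-0.4, -0.0, 0.6]
grip_width: 0.602
side [298. 248.] w [ 0.5197 -0.0058  0.0454] dock [ 0.0013 -0.0298] yaw -0.9 (62, 31)
side [313. 263.] w [ 0.5167 -0.0648  0.0454] dock [-0.0006 -0.0888] yaw -1.1 (62, 30)
side [444. 359.] w [ 0.5751 -0.4016  0.0301] dock [ 0.0643 -0.4244] yaw 57.6 (62, 29)
side [399. 397.] w [ 0.4535 -0.4014  0.0303] dock [-0.0573 -0.4266] yaw 9.7 (59, 27)
top [444. 241.] w [ 0.589  -0.3812  0.0341] dock [ 0.0778 -0.4038] yaw -28.3 (28, 13)
top [314. 265.] w [ 0.5185 -0.0022  0.0481] dock [ 0.     -0.0262] yaw -0.4 (61, 26)
top [334. 265.] w [ 0.5181 -0.062   0.048 ] dock [ 0.0008 -0.086 ] yaw -0.6 (61, 26)
t 42.8 pos [ 0.4763 -0.3352  0.0877] yangle -80.2 tilt -0.9998 F [-0.4  0.8  0.3] grip 0.598 q7 -0.83
togo units [-0.72  1.49  2.63] turn units -0.0
```

Both are seated. Grasp pack C.

```bash
python3 -m jog '[[[0.6,-0.36,0.75,0,0],[0.6,-0.36,0.74,0,0],[0.6,0,0,0.6,0],[0.6,0,0,0.6,0],[0.6,0,0,0.6,0],[0.6,0,0,0.3,0],[0.6,0,0,0,0]]]'
python3 -c "from h import *;togo(.4538,-.4005,.014,99.8)"
```

```text
time: 43.68
position: [0.4559, -0.3983, 0.0035]
tool_rot: [-3.126, -0.269, 0.035]
ft_force: [-1.3, -0.2, 0.1]
grip_width: 0.601
t 43.67 pos [ 0.4559 -0.3983  0.0035] yangle -80.2 tilt -0.9997 F [-1.3 -0.2  0.1] grip 0.601 q7 -0.7
togo units [0.01 0.01 0.51] turn units 0.0
```

```bash
python3 -m jog '[[[0.6,0.01,0,0.25,0],[0.6,0,0,0.25,0],[0.6,0,0,0,0],[0.2,0,0,0,0],[0.2,0,0,0,0],[0.2,0,0,0,0],[0.2,0,0,0,0]]]' 30
python3 -m jog '[[[0.2,0,0,-0.8,0],[0.2,0,0,-0.9,0],[0.2,0,0,-0.9,0],[0.2,0,0,0,1],[0.2,0,0,0,1],[0.2,0,0,0,0.2],[0.2,0,0,0,0]]]'
python3 -c "from h import *;togo(*dock(0,.029),.08,88.9)"
```

```text
time: 44.55
position: [0.4565, -0.3989, -0.0156]
tool_rot: [-3.127, -0.269, 0.032]
ft_force: [-0.5, -0.1, 0.2]
grip_width: 0.318
time: 45.42
position: [0.4583, -0.3987, 0.0878]
tool_rot: [-3.14, 0.03, 0.034]
ft_force: [-0.1, -0.2, -1.4]
grip_width: 0.32
t 45.42 pos [ 0.4583 -0.3987  0.0878] yangle -91.1 tilt -0.9998 F [-0.1 -0.2 -1.4] grip 0.32 q7 -0.89
togo units [  1.38 -11.37   0.95] turn units -0.0
```

```bash
python3 -m jog '[[[0.2,0.12,-0.95,0,0],[0.2,0.12,-0.95,0,0],[0.2,0.12,-0.95,0,0],[0.2,0.12,-0.95,0,0],[0.2,0.12,-0.95,0,0],[0.2,0.12,-0.95,0,0],[0.2,0.12,-0.95,0,0],[0.2,0.12,-0.95,0,0],[0.2,0.12,-0.95,0,0],[0.2,0.12,-0.95,0,0]]]'
python3 -m jog '[[[0.2,0.12,-0.95,0,0],[0.2,0.06,-0.92,0,0],[0.2,0,0,0.5,0],[0.2,0,0,0.4,0],[0.2,0,0,0,0],[0.2,0,0,0,0]]]'
python3 -c "from h import *;togo(*dock(0,.029),.0295,88.9);pk()"
```

```text
time: 46.68
position: [0.5143, -0.0188, 0.0874]
tool_rot: [-3.14, 0.031, 0.033]
ft_force: [0.1, -0.4, -0.1]
grip_width: 0.318
time: 47.42
position: [0.5226, 0.0541, 0.0517]
tool_rot: [-3.14, 0.034, 0.033]
ft_force: [0.6, 0.8, -1.1]
grip_width: 0.314
t 47.42 pos [0.5226 0.0541 0.0517] yangle -91.2 tilt -0.9998 F [ 0.6  0.8 -1.1] grip 0.314 q7 -1.77
togo units [ 0.   -0.02  1.33] turn units -0.03
side [276. 222.] w [0.5067 0.0507 0.0966] dock [-0.0128  0.0265] yaw -0.5 (34, 30)
side [298. 248.] w [ 0.5183 -0.0061  0.0452] dock [-0.0001 -0.0301] yaw -1.3 (58, 31)
side [313. 263.] w [ 0.5167 -0.0649  0.0455] dock [-0.0006 -0.0889] yaw -1.1 (62, 30)
side [444. 358.] w [ 0.5744 -0.4012  0.0301] dock [ 0.0636 -0.4241] yaw 57.7 (61, 29)
top [451. 245.] w [ 0.5763 -0.4026  0.0309] dock [ 0.0655 -0.4254] yaw 59.0 (61, 29)
top [315. 257.] w [ 0.5118 -0.0083  0.1916] dock [-0.0066 -0.0324] yaw -63.4 (12, 8)
top [335. 265.] w [ 0.5182 -0.062   0.0474] dock [ 0.0009 -0.086 ] yaw -0.6 (61, 26)
```

```bash
python3 -m jog '[[[0.2,0,-0.01,0.4,0],[0.2,0,0,0.4,0],[0.2,0,0,0.25,0],[0.2,0,0,0.12,0],[0.2,0,0,0,0]]]'
python3 -m jog '[[[0.2,0,0,0.06,0],[0.2,0,0,0.05,0],[0.2,0,0,0,0]]]'
python3 -c "from h import *;togo(*dock(0,.029),.0295,88.9);pk(('side',))"
```

```text
time: 48.15
position: [0.521, 0.0552, 0.0041]
tool_rot: [-3.14, 0.032, 0.034]
ft_force: [-0.7, -0.5, -1.3]
grip_width: 0.317
time: 48.52
position: [0.5215, 0.0552, 0.0004]
tool_rot: [-3.14, 0.032, 0.032]
ft_force: [-0.3, 0.0, 0.0]
grip_width: 0.323
t 48.52 pos [5.215e-01 5.520e-02 4.000e-04] yangle -91.2 tilt -0.9998 F [-0.3  0.   0. ] grip 0.323 q7 -1.79
togo units [0.   0.01 0.05] turn units -0.02
side [277. 236.] w [0.5061 0.0515 0.0452] dock [-0.0134  0.0272] yaw -3.7 (33, 32)
side [298. 248.] w [ 0.5184 -0.0064  0.045 ] dock [-0.     -0.0304] yaw -1.3 (58, 32)
side [313. 263.] w [ 0.5176 -0.0647  0.0453] dock [ 0.0003 -0.0887] yaw 0.2 (61, 31)
side [444. 358.] w [ 0.5747 -0.4015  0.0299] dock [ 0.0639 -0.4244] yaw 58.1 (61, 28)
```

```bash
python3 -m jog '[[[0.2,0,0,0.03,0],[0.5,0,0,0,0],[0.5,0,0,0,0],[0.5,0,0,0,0],[0.5,0,0,-0.8,0],[0.5,0,0,-0.9,0],[0.6,0,0.9,-0.5,0],[0.6,0,0.95,0,0],[0.6,0,0.95,0,0],[0.6,0,0.95,0,0]]]'>/dev/null
python3 -m jog '[[[0.6,0.15,0.95,0,0],[0.6,0.15,0.95,0,0],[0.6,0.15,0.95,0,0],[0.6,0.15,0.95,0,0],[0.6,0.15,0.95,0,0],[0.6,0.15,0.95,0,0],[0.6,0.15,0.95,0,0],[0.6,0,0,0,-1],[0.6,0,0,0,-1],[0.6,0,0,0,-1]]]'
python3 -m jog '[[[0.6,0,0,0,-1],[0.6,0,0,0,-1],[0.6,0,0,0,-1],[0.6,0,0,0,-1],[0.6,0,0,0,-1],[0.6,0,0,0,-1],[0.6,0,0,0,-1],[0.6,0,0,0,-1],[0.6,0,0,0,-0.8],[0.6,0,0,0,0]]]'
python3 -c "from h import *;pk();togo(.5755,-.402,.014,148)"
```

```text
time: 51.08
position: [0.5563, -0.3617, 0.0851]
tool_rot: [-3.114, -0.382, 0.034]
ft_force: [1.6, -0.2, 0.6]
grip_width: 0.604
time: 52.32
position: [0.5563, -0.3616, 0.0853]
tool_rot: [-2.74, -1.512, 0.028]
ft_force: [-0.8, -0.3, 1.0]
grip_width: 0.599
side [282. 233.] w [0.5178 0.0516 0.0453] dock [-0.0017  0.0276] yaw -0.4 (62, 31)
side [298. 248.] w [ 0.5198 -0.0063  0.0452] dock [ 0.0014 -0.0303] yaw -0.9 (62, 32)
side [313. 263.] w [ 0.5166 -0.0653  0.0454] dock [-0.0007 -0.0893] yaw -1.1 (62, 31)
side [443. 359.] w [ 0.5745 -0.4008  0.0301] dock [ 0.0636 -0.4237] yaw 57.6 (60, 29)
top [294. 265.] w [0.519  0.0548 0.0472] dock [-0.0006  0.0308] yaw -0.0 (61, 26)
top [314. 265.] w [ 0.5185 -0.0022  0.0481] dock [ 0.     -0.0262] yaw -0.4 (61, 26)
top [334. 265.] w [ 0.5181 -0.062   0.048 ] dock [ 0.0008 -0.086 ] yaw -0.6 (61, 26)
t 52.42 pos [ 0.5563 -0.3617  0.0854] yangle -32.3 tilt -0.9998 F [ 0.4 -0.5 -0.1] grip 0.6 q7 -0.06
togo units [-0.5   1.01  2.55] turn units -0.05
```

```bash
python3 -m jog '[[[0.6,-0.25,0.5,0,0],[0.6,-0.25,0.5,0,0],[0.6,0,0,0.6,0],[0.6,0,0,0.6,0],[0.6,0,0,0.6,0],[0.6,0,0,0.3,0],[0.6,0,0,0,0]]]'
python3 -c "from h import *;togo(.5755,-.402,.014,148)"
```

```text
time: 53.3
position: [0.5773, -0.3994, 0.0002]
tool_rot: [-2.739, -1.512, 0.029]
ft_force: [-0.3, -0.5, -0.1]
grip_width: 0.603
t 53.3 pos [ 5.773e-01 -3.994e-01  2.000e-04] yangle -32.2 tilt -0.9997 F [-0.3 -0.5 -0.1] grip 0.603 q7 -0.04
togo units [-0.01  0.02  0.43] turn units -0.04
```

```bash
python3 -m jog '[[[0.6,-0.01,0.02,0.25,0],[0.6,0,0,0.17,0],[0.6,0,0,0,0],[0.2,0,0,0,0],[0.2,0,0,0,0],[0.2,0,0,0,0],[0.2,0,0,0,0]]]' 30
python3 -m jog '[[[0.2,0,0,-0.8,0],[0.2,0,0,-0.9,0],[0.2,0,0,-0.9,0],[0.2,0,0,0,1],[0.2,0,0,0,1],[0.2,0,0,0,1],[0.2,0,0,0,1],[0.2,0,0,0,1],[0.2,0,0,0,1],[0.2,0,0,0,1]]]'>/dev/null
python3 -m jog '[[[0.2,0,0,0,1],[0.2,0,0,0,1],[0.2,0,0,0,1],[0.2,0,0,0,1],[0.2,0,0,0,0.8],[0.2,0,0,0,0]]]'
python3 -c "from h import *;togo(*dock(0,.087),.08,88.9)"
```

```text
time: 54.18
position: [0.578, -0.4006, -0.0154]
tool_rot: [-2.74, -1.513, 0.028]
ft_force: [0.9, -0.0, 1.4]
grip_width: 0.321
time: 56.18
position: [0.5801, -0.4004, 0.0879]
tool_rot: [-3.14, 0.031, 0.034]
ft_force: [0.2, -0.3, -1.5]
grip_width: 0.321
t 56.17 pos [ 0.5801 -0.4004  0.0879] yangle -91.1 tilt -0.9998 F [ 0.2 -0.3 -1.5] grip 0.321 q7 -1.0
togo units [ -1.66 -12.8    1.02] turn units -0.0
```

I'll shift toward the front first, so the pack passes clear of the raised lever arm.

```bash
python3 -m jog '[[[0.2,-0.83,-0.4,0,0],[0.2,-0.83,-0.4,0,0],[0.2,0,-0.92,0,0],[0.2,0,-0.92,0,0],[0.2,0,-0.92,0,0],[0.2,0,-0.92,0,0],[0.2,0,-0.92,0,0],[0.2,0,-0.92,0,0],[0.2,0,-0.92,0,0],[0.2,0,-0.92,0,0]]]'
python3 -m jog '[[[0.2,0,-0.92,0,0],[0.2,0,-0.92,0,0],[0.2,0,-0.92,0,0],[0.2,0,-0.92,0,0],[0.2,0,-0.92,0,0],[0.2,0,0,0.5,0],[0.2,0,0,0.4,0],[0.2,0,0,0,0],[0.2,0,0,0,0]]]'
python3 -c "from h import *;togo(*dock(0,.087),.0295,88.9);pk()"
```

```text
time: 57.42
position: [0.5204, -0.0718, 0.0902]
tool_rot: [-3.14, 0.03, 0.032]
ft_force: [-0.1, -0.0, -0.2]
grip_width: 0.316
time: 58.55
position: [0.5239, 0.1104, 0.0545]
tool_rot: [-3.14, 0.034, 0.032]
ft_force: [0.0, 0.0, -1.1]
grip_width: 0.317
t 58.55 pos [0.5239 0.1104 0.0545] yangle -91.2 tilt -0.9998 F [ 0.   0.  -1.1] grip 0.317 q7 -1.88
togo units [-0.   -0.06  1.4 ] turn units -0.03
side [263. 207.] w [0.4998 0.1018 0.0993] dock [-0.0207  0.0774] yaw 55.4 (58, 28)
side [283. 234.] w [0.517  0.0482 0.0451] dock [-0.0025  0.0242] yaw -1.3 (56, 37)
side [298. 248.] w [ 0.5183 -0.0111  0.0451] dock [-0.     -0.0351] yaw -1.4 (62, 41)
side [313. 263.] w [ 0.5168 -0.0668  0.0454] dock [-0.0005 -0.0908] yaw -1.1 (62, 34)
top [293. 257.] w [0.5404 0.0562 0.0481] dock [0.0208 0.0326] yaw 0.0 (12, 11)
top [314. 264.] w [ 0.5185 -0.0022  0.0481] dock [ 0.     -0.0262] yaw -0.4 (61, 26)
top [334. 265.] w [ 0.5182 -0.062   0.0478] dock [ 0.0009 -0.086 ] yaw -0.6 (61, 26)
top [297. 270.] w [0.5016 0.0458 0.0479] dock [-0.0178  0.0215] yaw 18.2 (20, 10)
```

```bash
python3 -m jog '[[[0.2,0,-0.06,0.4,0],[0.2,0,0,0.3,0],[0.2,0,0,0,0]]]'
python3 - <<'E'
from h import *
togo(*dock(0,.087),.0295,88.9)
im,d=snap('side');a=cv2.resize(im[165:275,220:340],None,fx=6,fy=5.4,interpolation=2)
cv2.imwrite('pics/s8.png',np.clip(a.astype(float)*2,0,255).astype(np.uint8)[:,:,::-1]);pk(('side',))
E
```

```text
time: 59.02
position: [0.5214, 0.1132, 0.0244]
tool_rot: [-3.141, 0.032, 0.039]
ft_force: [0.4, 0.1, -0.6]
grip_width: 0.321
t 59.02 pos [0.5214 0.1132 0.0244] yangle -91.2 tilt -0.9997 F [ 0.4  0.1 -0.6] grip 0.321 q7 -1.9
togo units [0.05 0.   0.65] turn units -0.01
side [263. 215.] w [0.5066 0.109  0.0704] dock [-0.014   0.0847] yaw -4.5 (32, 30)
side [282. 234.] w [0.5172 0.051  0.0449] dock [-0.0023  0.027 ] yaw -1.3 (56, 32)
side [298. 248.] w [ 0.5184 -0.0066  0.0451] dock [-0.     -0.0306] yaw -1.3 (62, 32)
side [313. 263.] w [ 0.5167 -0.0665  0.0456] dock [-0.0006 -0.0905] yaw -1.1 (62, 33)
```

View pics/s8.png

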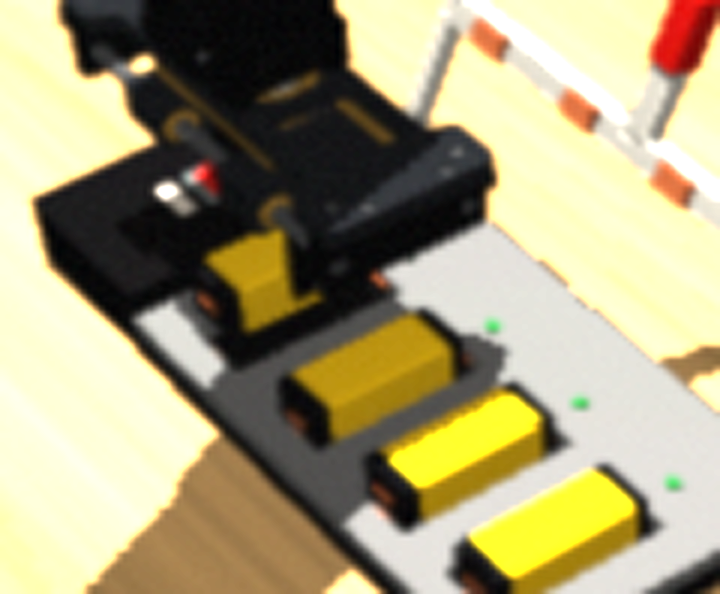

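Three packs are seated and the fourth lines up over bay 3 at crop (250,280). Lower it and release with a small opening, since the pod wall is close.

```bash
python3 -m jog '[[[0.2,0.02,0,0.3,0],[0.2,0,0,0.15,0],[0.2,0,0,0.08,0],[0.2,0,0,0.06,0],[0.2,0,0,0.04,0],[0.2,0,0,0,0]]]'
python3 -c "from h import *;togo(*dock(0,.087),.0295,88.9);pk(('side',))"
```

```text
time: 59.88
position: [0.5234, 0.1135, 0.0012]
tool_rot: [-3.14, 0.032, 0.033]
ft_force: [-0.1, -0.0, -1.4]
grip_width: 0.32
t 59.88 pos [0.5234 0.1135 0.0012] yangle -91.2 tilt -0.9998 F [-0.1 -0.  -1.4] grip 0.32 q7 -1.9
togo units [-0.02  0.01  0.07] turn units -0.01
side [264. 222.] w [0.5076 0.1072 0.0461] dock [-0.013  0.083] yaw 86.3 (34, 30)
side [283. 234.] w [0.5175 0.0512 0.0452] dock [-0.002   0.0272] yaw -3.7 (56, 31)
side [297. 248.] w [ 0.5189 -0.0058  0.0453] dock [ 0.0005 -0.0298] yaw -0.9 (61, 31)
side [313. 263.] w [ 0.5172 -0.0649  0.0456] dock [-0.0001 -0.0889] yaw -1.1 (61, 30)
```

```bash
python3 -m jog '[[[0.2,0,0,0.02,0],[0.4,0,0,0,0],[0.4,0,0,0,0],[0.4,0,0,-0.5,0],[0.4,0,0,-0.8,0],[0.5,0,0,-0.9,0],[0.5,0,0.7,-0.9,0],[0.5,0,0.7,-0.2,0],[0.5,0.5,0.7,0,0],[0.5,0,0,0,0]]]' 8
python3 - <<'E'
from h import *
pk();red();togo(.651-.002,.0222-.002,.1338+.031,88.9)
E
```

```text
time: 61.18
position: [0.5453, 0.0257, 0.1318]
tool_rot: [3.141, -0.04, -0.032]
ft_force: [-1.5, 1.1, 1.2]
grip_width: 0.496
side [269. 219.] w [0.5204 0.1092 0.0452] dock [-0.0002  0.0852] yaw 1.0 (61, 32)
side [282. 234.] w [0.5168 0.0504 0.0446] dock [-0.0027  0.0264] yaw -3.1 (58, 34)
side [297. 248.] w [ 0.5182 -0.0111  0.0452] dock [-0.0001 -0.0351] yaw -0.9 (58, 42)
side [313. 264.] w [ 0.5167 -0.0674  0.0453] dock [-0.0005 -0.0914] yaw -1.1 (58, 36)
top [274. 264.] w [0.522  0.1117 0.0483] dock [0.0013 0.0877] yaw 0.3 (61, 26)
top [334. 265.] w [ 0.5181 -0.062   0.0475] dock [ 0.0008 -0.086 ] yaw -0.7 (55, 26)
top red px [246.5 258.1] 31 dock xyz mm [ 16.6 165.4  43.3]
side red px [335.8 166.3] 73 dock xyz mm [135.2  -1.1 189.8]
side red px [255.9 197. ] 39 dock xyz mm [ 15.5 166.7  42.5]
t 61.38 pos [0.5437 0.0303 0.1314] yangle -91.1 tilt -0.9998 F [-0.   0.3 -0.3] grip 0.498 q7 -1.71
togo units [ 2.68  0.15 -0.12] turn units 0.01
```

All four packs are seated (x within 2 mm, yaw aligned). Now to the lever: move up to the handle and grip it.

```bash
python3 -m jog '[[[0.5,0.4,0.15,-0.1,0],[0.5,0.6,0,0,0],[0.5,0.6,0,0,0],[0.5,0.6,0,0,0],[0.5,0.46,0,0,0],[0.5,0,0,0,0],[0.1,0,0,0,0],[0.1,0,0,0,0],[0.1,0,0,0,0],[0.1,0,0,0,0]]]' 8
python3 -c "from h import *;togo(.651-.002,.0222-.002,.1338+.031,88.9);red()"
```

```text
time: 62.62
position: [0.6503, 0.0222, 0.1337]
tool_rot: [-3.139, 0.031, 0.033]
ft_force: [-0.3, 1.9, 0.8]
grip_width: 0.182
t 62.62 pos [0.6503 0.0222 0.1337] yangle -91.1 tilt -0.9998 F [-0.3  1.9  0.8] grip 0.182 q7 -1.7
togo units [ 0.02 -0.   -0.  ] turn units -0.0
top red px [246.7 258.1] 29 dock xyz mm [ 16.8 165.   42. ]
side red px [331.  171.7] 46 dock xyz mm [122.9   0.2 179.8]
side red px [255.9 197. ] 38 dock xyz mm [ 15.2 166.5  42.6]
```

```bash
python3 -m jog '[[[0.1,-0.28,0,-0.11,0],[0.1,-0.33,0,-0.09,0],[0.1,-0.34,0,-0.06,0],[0.1,-0.34,0,-0.03,0],[0.1,-0.35,0,0.01,0],[0.1,-0.34,0,0.04,0],[0.1,-0.33,0,0.07,0],[0.1,-0.33,0,0.11,0],[0.1,-0.31,0,0.14,0],[0.1,-0.3,0,0.17,0]]]'
python3 -m jog '[[[0.1,-0.28,0,0.21,0],[0.1,-0.26,0,0.22,0],[0.1,-0.23,0,0.26,0],[0.1,-0.21,0,0.27,0],[0.1,-0.18,0,0.3,0],[0.1,0,0,0,0]]]'
python3 -c "from h import *;togo(.4579-.002,.0262-.002,.0075+.031,88.9);red()"
```

```text
time: 63.98
position: [0.52, 0.0249, 0.1266]
tool_rot: [-3.138, 0.031, 0.03]
ft_force: [3.1, 5.8, -3.2]
grip_width: 0.186
time: 64.72
position: [0.472, 0.0258, 0.0764]
tool_rot: [-3.138, 0.031, 0.032]
ft_force: [2.3, 6.2, -4.3]
grip_width: 0.185
t 64.72 pos [0.472  0.0258 0.0764] yangle -91.1 tilt -0.9998 F [ 2.3  6.2 -4.3] grip 0.185 q7 -1.7
togo units [-0.32  0.    1.73] turn units -0.01
top red px [246.6 258.2] 30 dock xyz mm [ 16.6 165.2  42.4]
side red px [264.8 225.9] 34 dock xyz mm [-60.7  -5.  131.6]
```

```bash
python3 -m jog '[[[0.1,-0.12,0,0.33,0],[0.1,-0.09,0,0.34,0],[0.1,-0.06,0,0.35,0],[0.1,-0.03,0,0.35,0],[0.1,-0.01,0,0.34,0],[0.1,0,0,0,0],[0.1,0,0,0.04,0],[0.1,0,0,0,0]]]'
python3 -c "from h import *;togo(.4579-.002,.0262-.002,.0075+.031,88.9);red()"
```

```text
time: 65.82
position: [0.4578, 0.0261, 0.0078]
tool_rot: [-3.139, 0.031, 0.035]
ft_force: [-2.7, 6.4, 3.6]
grip_width: 0.183
t 65.83 pos [0.4578 0.0261 0.0078] yangle -91.1 tilt -0.9998 F [-2.7  6.4  3.6] grip 0.183 q7 -1.72
togo units [ 0.   -0.    0.01] turn units -0.01
top red px [246.6 258.2] 30 dock xyz mm [ 16.4 165.1  43.7]
side red px [261.6 250.8] 38 dock xyz mm [-78.3  -6.8  64.2]
```

```bash
python3 -m jog '[[[0.1,0,0,0.04,0],[0.5,0,0,0,0],[0.5,0,0,0,0],[0.5,0,0,0,0],[0.5,0,0,-0.8,0],[0.5,0,0,-0.9,0],[0,0,0,-0.8,0],[0,0,0,0,0],[0,0,0,0,0],[0,0,0,0,0]]]'
python3 -c "
from h import *;red();pk(lim=15);togo(*dock(-.066,0),.066,88.9)
im,d=snap('side');a=cv2.resize(im[165:300,220:370],None,fx=5,fy=4.4,interpolation=2)
cv2.imwrite('pics/s9.png',np.clip(a.astype(float)*2,0,255).astype(np.uint8)[:,:,::-1])"
```

```text
time: 67.18
position: [0.4601, 0.0244, 0.1041]
tool_rot: [-3.14, 0.032, 0.037]
ft_force: [0.1, -0.2, -0.9]
grip_width: 0.135
top red px [246.6 258.2] 30 dock xyz mm [ 16.2 164.9  44.9]
side red px [266.3 247.7] 139 dock xyz mm [-70.5 -16.6  78.3]
side [289. 228.] w [0.5388 0.0508 0.0465] dock [0.0193 0.0272] yaw 88.6 (35, 19)
side [264. 229.] w [0.4981 0.0962 0.0335] dock [-0.0223  0.0718] yaw -14.3 (15, 6)
side [274. 234.] w [0.4991 0.0556 0.046 ] dock [-0.0205  0.0312] yaw -89.8 (26, 22)
side [304. 242.] w [ 0.5392 -0.0064  0.0456] dock [ 0.0208 -0.03  ] yaw 89.1 (31, 20)
side [291. 252.] w [ 0.4994 -0.0049  0.0452] dock [-0.019  -0.0293] yaw 89.5 (30, 21)
side [319. 257.] w [ 0.5381 -0.0639  0.0453] dock [ 0.0208 -0.0875] yaw 89.1 (28, 19)
side [307. 268.] w [ 0.4976 -0.0679  0.045 ] dock [-0.0196 -0.0923] yaw 89.7 (37, 20)
top [274. 257.] w [0.5021 0.0951 0.2417] dock [-0.0183  0.0708] yaw -65.9 (25, 18)
top [334. 257.] w [ 0.4996 -0.0556  0.2441] dock [-0.0179 -0.08  ] yaw -83.9 (23, 5)
t 67.38 pos [0.4607 0.0246 0.1047] yangle -91.2 tilt -0.9997 F [-0.6  0.1  0.2] grip 0.02 q7 -1.7
togo units [-0.1  -0.06  1.75] turn units -0.01
```

View pics/s9.png

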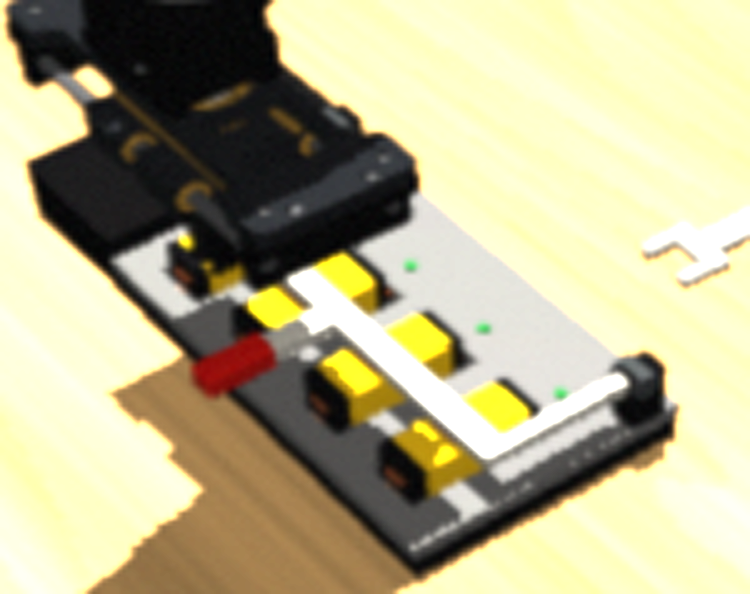

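The lever is down over all four packs, its handle at the starting pixel position. I'll press it gently from above to be sure it is fully shut.

```bash
python3 -m jog '[[[0,-0.1,-0.06,0.7,0],[0,0,0,0.7,0],[0,0,0,0.25,0],[0,0,0,0,0]]]'|grep -E 'pos|force'
python3 -m jog '[[[0,0,0,0.06,0],[0,0,0,0,0]]]'|grep -E 'pos|force'
python3 -m jog '[[[0,0,0,0.06,0],[0,0,0,0,0]]]'|grep -E 'pos|force'
python3 -m jog '[[[0,0,0,0.06,0],[0,0,0,0,0]]]'|grep -E 'pos|force'
```

```text
position: [0.4555, 0.0272, 0.0392]
ft_force: [-0.9, -0.5, 0.8]
position: [0.4565, 0.0272, 0.0378]
ft_force: [0.8, 0.7, -0.6]
position: [0.4557, 0.0272, 0.0347]
ft_force: [0.0, 0.3, 0.6]
position: [0.456, 0.0272, 0.0329]
ft_force: [-0.3, -0.5, 4.8]
```

```bash
python3 -m jog '[[[0,0,0,0.05,0],[0,0,0,0,0],[0,0,0,-0.8,0],[0,0,0,-0.8,0],[0,0.5,-0.85,0,0],[0,0.5,-0.85,0,0],[0,0.4,-0.85,0,0],[0,0,-0.85,0,0],[0,0,-0.75,0,0],[0,0,0,0,0]]]'
python3 -c "
from h import *;red();togo(*dock(-.009,.165),.0425,88.9)"
```

```text
time: 69.92
position: [0.5156, 0.1952, 0.0929]
tool_rot: [-3.139, 0.024, 0.034]
ft_force: [-0.3, 0.1, -0.2]
grip_width: 0.008
top red px [304.2 285.4] 66 dock xyz mm [-68.1  -2.  110.3]
side red px [256.3 197.4] 33 dock xyz mm [ 15.3 164.8  42.5]
side red px [266.1 247.2] 141 dock xyz mm [-62.5  -0.1  58.9]
t 70.03 pos [0.5162 0.1914 0.0928] yangle -91.2 tilt -0.9998 F [ 0.6 -0.1  0.1] grip 0.006 q7 -2.04
togo units [0.02 0.01 2.03] turn units -0.01
```

```bash
python3 -m jog '[[[0,0,0,0.8,0],[0,0,0,0.8,0],[0,0,0,0.25,0],[0,0,0,0,0],[0,0,0,0.15,0],[0,0,0,0,0]]]'|grep -E 'pos|force'
python3 -m jog '[[[0,0.12,0,0,0],[0,0.12,0,0,0],[0,0,0,0,0]]]'|grep -E 'pos|force'
python3 -m jog '[[[0,0.08,0,0,0],[0,0.06,0,0,0],[0,0,0,0,0]]]'|grep -E 'pos|force'
python3 -c "from h import *;red();togo(*dock(.0125,.165),.0425,88.9)"
```

```text
position: [0.5151, 0.1921, 0.0138]
ft_force: [0.1, 0.5, 0.4]
position: [0.5239, 0.192, 0.0131]
ft_force: [-2.6, -0.6, 2.0]
position: [0.5309, 0.1916, 0.013]
ft_force: [0.3, 0.6, -0.4]
top red px [304.2 285.5] 64 dock xyz mm [-62.1  -0.9  60.7]
side red px [265.9 247.3] 145 dock xyz mm [-65.4  -4.8  64.8]
t 71.62 pos [0.5303 0.1916 0.013 ] yangle -91.2 tilt -0.9998 F [-0.6 -0.1  1.1] grip 0.006 q7 -2.05
togo units [0.16 0.02 0.03] turn units -0.02
```

Contact and then a drop in force: it snapped over. Retreat and check.

```bash
python3 -m jog '[[[0,-0.1,0,0,0],[0,0,0,-0.8,0],[0,0,0,-0.9,0],[0,-0.3,-0.9,-0.9,0],[0,-0.3,-0.9,0,0],[0,0,-0.9,0,0],[0,0,-0.9,0,0],[0,0,0,0,0]]]'
python3 -c "
from h import *;red();pk(lim=15);s=get_state();print(s['time'],s['position'],s['ft_force'])
im,d=snap('side');a=cv2.resize(im[165:300,210:370],None,fx=5,fy=4.4,interpolation=2)
cv2.imwrite('pics/s10.png',np.clip(a.astype(float)*1.6,0,255).astype(np.uint8)[:,:,::-1])"
```

```text
time: 72.62
position: [0.5052, 0.34, 0.1176]
tool_rot: [-3.138, 0.023, 0.035]
ft_force: [-0.3, 0.2, -0.5]
grip_width: 0.006
top red px [246.8 255. ] 29 dock xyz mm [ 25.6 164.9  43.9]
top red px [304.2 285.5] 65 dock xyz mm [-61.8  -0.9  59. ]
side red px [259.2 195.2] 35 dock xyz mm [ 13.2 143.3  67.7]
side red px [266.4 247.1] 135 dock xyz mm [-61.9  -0.6  59.3]
side [276. 214.] w [0.5406 0.1075 0.0451] dock [0.02   0.0839] yaw 88.6 (32, 19)
side [263. 223.] w [0.5008 0.1092 0.0455] dock [-0.0198  0.0848] yaw -87.5 (30, 22)
side [290. 228.] w [0.5397 0.0502 0.0449] dock [0.0202 0.0266] yaw 89.1 (31, 19)
side [274. 234.] w [0.4983 0.0557 0.0455] dock [-0.0213  0.0313] yaw 89.7 (22, 20)
side [304. 242.] w [ 0.5389 -0.0061  0.0461] dock [ 0.0205 -0.0297] yaw 89.1 (30, 20)
side [291. 252.] w [ 0.4992 -0.0062  0.0453] dock [-0.0192 -0.0306] yaw 89.6 (32, 21)
side [319. 257.] w [ 0.5379 -0.0643  0.0458] dock [ 0.0206 -0.0879] yaw 89.1 (28, 19)
side [306. 268.] w [ 0.4974 -0.0679  0.0454] dock [-0.0198 -0.0923] yaw 89.7 (37, 21)
top [274. 257.] w [0.5406 0.1117 0.0487] dock [0.0199 0.0881] yaw 89.7 (26, 23)
top [294. 258.] w [0.5375 0.0547 0.0478] dock [0.0179 0.031 ] yaw 89.7 (26, 23)
top [314. 258.] w [ 0.5375 -0.0023  0.0463] dock [ 0.019  -0.0259] yaw 89.7 (26, 23)
top [334. 258.] w [ 0.5368 -0.0622  0.0482] dock [ 0.0195 -0.0858] yaw 89.7 (26, 23)
top [273. 271.] w [0.5002 0.1115 0.0493] dock [-0.0205  0.0871] yaw 89.7 (26, 17)
top [294. 272.] w [0.4984 0.0547 0.0497] dock [-0.0212  0.0303] yaw 89.7 (26, 20)
top [314. 272.] w [ 0.4969 -0.002   0.0477] dock [-0.0216 -0.0264] yaw 89.7 (26, 17)
top [334. 272.] w [ 0.4966 -0.0617  0.0474] dock [-0.0208 -0.0861] yaw 89.7 (26, 17)
72.825 [0.50744429 0.33451596 0.11746381] [0.51376611 0.5866266  0.52102073]
```

View pics/s10.png

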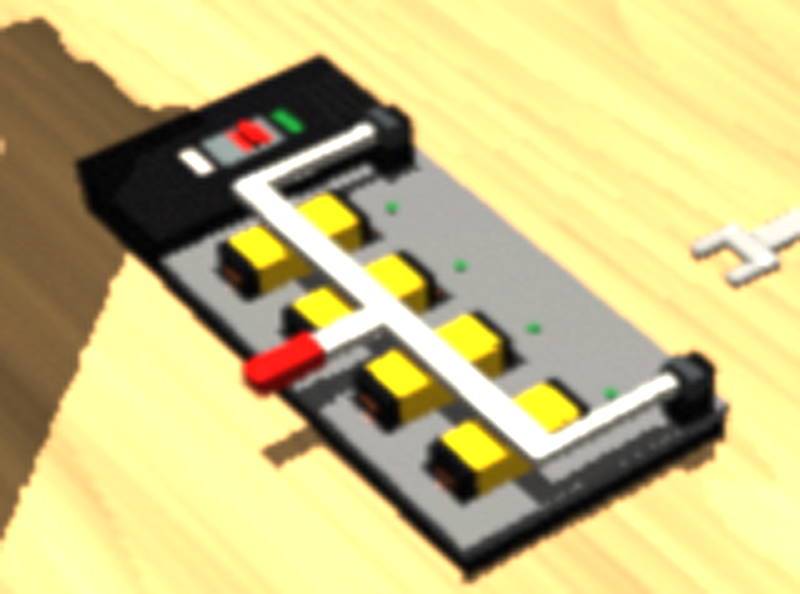

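All four packs are in, the lever is shut, and the switch ridge is back at its original "on" pixels (246.8,255 top; 259.2,195.2 side). The gripper is clear, so I'm handing in.

```bash
python3 -c "from h import *;print(job.close_job())"
```

```text
the job is handed in; nothing more can be done
None
```

I put all four yellow packs on charge and handed the job in at about 73 s of the 210 s. I slid the switch off, opened the lever, laid each pack in its own bay, shut the lever and slid the switch back on. No verdict was reported.

**Last checks**
- **Packs:** each pack's top stood at the seated height in both views. Lengthwise they were within about 2 mm of the bay centres and aligned to within a few degrees.
- **Lever:** the handle was back at its starting pixels in both views. A gentle press from above met it at about 63 mm, the shut height.
- **Switch:** the ridge was back at its starting "on" pixels in both views.
- **Robot:** the gripper was clear, with no contact force. I went near the bystanders only at height and did not re-measure where they stand.

**What failed or disagreed on the way**
- **Reported tool height:** the fingertips sat about 31 mm above the reported position. The first two pushes passed over the switch ridge without moving it, and I worked to the measured offset after that.
- **Last joint:** it reached its range limit once. I turned the other way, and the tool kept a tilt of about 1°, which did no harm.
- **Final depth readings:** the side camera gave one odd depth for the switch because of mixed edge pixels. Its pixel position and the top view agreed on "on".

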